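Dress the fly counter and turn the sign to open

ROBOT

A 6-joint arm with a two-finger parallel gripper is mounted at the origin on the work surface. World frame = base frame: x ahead of the robot, y to its left, z up, the work surface at z = 0. Lengths are in m, angles in rad, forces in N, time in s.
With the tool pointing down it reaches from about 0.35 to 0.85 m from the base axis. Payload 8.1 kg.
Tool frame: the origin (TCP) lies on the centre line of the jaws, within the pads' length; the fingertips stand 22 mm ahead of it and the grasp point (between the pads) lies 3 mm ahead of it; z points along the fingers, y is the line along which they close (so a half turn about z gives the same grasp; the last joint's range is limited). The gripper opens to 93 mm and grips with 3 to 60 N. Pads are 15 mm wide; open, the fingers measure 128 mm over their backs; the gripper's body (75 mm by 188 mm) begins 65 mm behind the grasp point.
Start: joints at [1.18, 0.13, 1.488, -0, 1.523, -0.085], TCP at [0.181, 0.572, 0.241] pointing down, gripper open.
Joint ranges: [-2.96, 2.96], [-0.89, 2.26], [0.02, 2.5], [-1.34, 4.48], [0, 2.73], [-2.66, 2.66]. Speed limits (rad/s): [2.39, 2.39, 2.79, 3.14, 3.14, 3.14].

INTERFACE

Orientations are given as a rotation vector (axis times angle).
In Python, from plant import robot, cams, workorder gives the robot as it stands (robot), with the cameras (cams) and the job (workorder).
- The arm moves only by the tool send_path, called after ">>>" in YAML: its name, and indented under it one key for each argument. Schema: {"type":"object","properties":{"offsets":{"type":"array","items":{"type":"array","prefixItems":[{"type":"number"},{"type":"array","items":{"type":"number"},"minItems":3,"maxItems":3},{"type":"number"}],"minItems":3,"maxItems":3},"minItems":1,"maxItems":20},"clamp_n":{"type":"number"},"only":{"type":"string"},"quiet":{"type":"boolean"},"lines":{"type":"string"}},"required":["offsets"],"additionalProperties":false}. offsets is a list of rows, 1 to 20 of them, each written [opening, [dx, dy, dz], turn]: the finger opening in m, then dx, dy, dz in shares of the most that a row can go, 1 being 50 mm, then a turn about the tool's z in fractions of the full range, 1 being pi rad; each row shifts and turns the commanded pose from where the row before left it, along the tool's axes as they then stand; what a row does not reach is not made up. A row lasts 1/10 s, in which the tool goes at most 0.05 m and 0.15 rad, less where a joint would pass 70% of its speed; a pose out of reach is approached as far as the arm can. The fingers move at their own pace and stop on an object; clamp_n is the grip in N (left out, the last holds). Time passes only in rows, so rows that do not move let the fingers close. The tool returns the time, the measured TCP pose, the force, the opening and the grip force at its end. only (a regular expression) keeps the lines of the reply that match it, lines (a string "A,B") keeps lines A to B, and quiet returns only ok. Input that does not fit is refused with a message, and nothing moves.
- robot.read_state(): the state, without advancing time (a new reading comes with each control period).
- cams.read_camera(name): name is "scene" or "top" or "wrist"; returns a dict with "image" (420x560x3 uint8, red, green, blue), "fx", "fy", "cx", "cy" (pixels), "dist" ([k1, k2, p1, p2, k3] as OpenCV has them; the pictures are not rectified), "R" (3x3) and "t" (3): a world point X has camera coordinates R X + t. Camera axes: x right, y down, z forward; pixel columns grow to the right and rows downward; lengths in m; the calibration is good to about 2 mm. A picture is of the moment at which its call begins. There is no depth.
- workorder.close_job(): hands the job in; it is judged then, once.
The state is a dict: "t": time; "q": joint angles; "dq": joint speeds; "joint_torque": joint torques, N m; "tool_pos": TCP position; "orientation": TCP orientation; "force": force on the tool from outside, world axes, zero at the start; "wrist_torque": the same for the moment, N m; "opening": finger opening in m; "gripper_force": force on a finger pad.
Only numpy, scipy, OpenCV 4.12 (cv2) and the standard library are available. Lean on these libraries where they do the work, as an engineer would, in place of code of your own. Each camera call takes 0.05 s, during which the arm holds its last target. There are 200 camera calls.

TASK

Open the fly counter for the day: hang every fly frame that stands on the counter by its hook on the steel rail, hooking it on at the open right-hand half and sliding it along until its hook is under the brass keeper rod, short of the collar, where it cannot be lifted off. When all the frames hang there, and only then, turn the revolving sign half a turn to its stop, so that the fish faces the customers. Leave the fly box, the reel and the varnish jar where they are.

Things in the scene. Friction and masses are not known exactly. Their poses are not given: they have to be found in the camera images.
- frame_a: glazed fly frame (up to four alike; None if absent): a dark wooden shadow box 120 mm (its x) by 44 mm thick (its y) by 80 mm high on a weighted brass foot plate, about 0.4 kg, upright. Origin: centre of its underside, z up. On top, mid-length, a rigid steel hook: upright stem at x -16 to -12 mm up to z 116 mm, a peaked roof, and at x +12 to +16 mm a lip ending at z 104 mm; the mouth opens to +x.
- frame_a_hook (a point): point under the peak of frame_a's hook (x 0, z 119 mm in its frame) where the rail's axis lies when it hangs; axes as the frame's. Hook: flat bar 14 mm wide (y), 4 mm thick, two 45 degree slopes peaking at z 133 mm. The rail goes in sideways, under the lip (24 mm clear above the box), then the frame is let down. The stem can be pinched from above across its 14 mm.
- frame_b: glazed fly frame, the same in every way as frame_a; None if absent
- frame_b_hook (a point): the same point of frame_b's hook; None if absent
- frame_c: glazed fly frame, the same in every way as frame_a; None if absent
- frame_c_hook (a point): the same point of frame_c's hook; None if absent
- frame_d: glazed fly frame, the same in every way as frame_a; None if absent
- frame_d_hook (a point): the same point of frame_d's hook; None if absent
- stand: fixed display stand: a dark wooden base board 130 mm (x) by 560 mm (y) by 20 mm with a 22 mm square post at each end (y +255 mm, top at z 266 mm; y -255 mm, top at z 256 mm), carrying a steel rail. Origin: centre of the underside of the board; y along the rail towards the collar (left), -x towards the robot.
- rail_mid (a point): point on the axis of the round steel hanging rail (12 mm in diameter, 235 mm above the counter) midway between the posts; axes as the stand's (y along the rail towards the collar, z up)
- collar (a point): brass end collar, 28 mm in diameter, fixed round the rail near its left post; this point is on the rail's axis, in the collar's face that looks along the rail towards the right post (190 mm from rail_mid)
- keeper_tip (a point): free end of the keeper rod, a 6 mm brass rod from the left post, parallel to the rail, its axis 24 mm above the rail's; it ends here, 10 mm right of rail_mid, so covers the collar half of the rail. Under it a hook can slide (7 mm over its peak) but not be lifted on or off (that takes 21 mm); the right half of the rail is open above.
- sign (a joint): turning angle of the sign panel about its upright spindle, rad: 0 = plain crossbar face towards the customers (+x of sign_base), pi = fish face towards them. It turns only between firm stops at 0 and pi, growing anticlockwise seen from above; light friction (about 0.05 N m) holds it wherever it is left.
- sign_top (a point): middle of the top edge of the sign panel, on the spindle's axis, 173 mm above the counter. The panel is of wood, 150 mm wide (this point's y), 95 mm high, 14 mm thick (this point's x; 19 mm over the thin moulding round its edge); it turns with the panel. Its +x face bears a plain raised horizontal crossbar, its -x face a raised fish.
- sign_base: fixed round brass foot and spindle of the sign, 110 mm across, 75 mm high; origin: centre of its underside, on the spindle's axis; +x points roughly away from the robot, to the customers
- flybox: bystander: small wooden fly box lying open, 202 x 150 x 18 mm; origin under the middle of its nearer half
- reel: bystander: fly reel lying flat, 90 mm in diameter, 46 mm high; origin: centre of underside
- varnish: bystander: small varnish jar, 44 mm in diameter, 70 mm high; origin: centre of underside

How it is judged:
On the way, in this order (a step that is already met when the one before it is completed fails the run):
1. every fly frame present hangs from the rail with its hook under the keeper rod (z of frame_a in the frame of rail_mid between -0.127 and -0.11 m and x of frame_a in the frame of rail_mid between -0.025 and 0.025 m and y of frame_a in the frame of rail_mid between -0.006 and 0.19 m and angle between each of frame_a, frame_b, frame_c, frame_d's own z axis and vertical below 0.2 rad and z of frame_b in the frame of rail_mid between -0.127 and -0.11 m and x of frame_b in the frame of rail_mid between -0.025 and 0.025 m and y of frame_b in the frame of rail_mid between -0.006 and 0.19 m and z of frame_c in the frame of rail_mid between -0.127 and -0.11 m and x of frame_c in the frame of rail_mid between -0.025 and 0.025 m and y of frame_c in the frame of rail_mid between -0.006 and 0.19 m and z of frame_d in the frame of rail_mid between -0.127 and -0.11 m and x of frame_d in the frame of rail_mid between -0.025 and 0.025 m and y of frame_d in the frame of rail_mid between -0.006 and 0.19 m), for 0.3 s.
2. then the sign is turned to its far stop, fish to the customers (value of joint sign above 2.97 rad), for 0.2 s.
At the end, for the whole second after the job is handed in: every frame present hangs plumb (within 0.2 rad) from the rail, its middle between the tip of the keeper rod (4 mm in or more) and the collar, at rest, and the sign is within 0.17 rad of its far stop, with the fish towards the customers, and still (all of step 1 and value of joint sign above 2.97 rad and linear speed of each of frame_a, frame_b, frame_c, frame_d below 0.05 m/s and velocity of joint sign below 0.1 rad/s); the robot touches nothing.
It fails at once if the flybox is pushed more than 20 mm from its place or tipped (distance of flybox from where it was at the start of the episode above 0.02 m or angle between flybox's own z axis and vertical above 0.4 rad).
It fails at once if the reel is pushed more than 20 mm from its place or tipped (distance of reel from where it was at the start of the episode above 0.02 m or angle between reel's own z axis and vertical above 0.4 rad).
It fails at once if the varnish is pushed more than 20 mm from its place or tipped (distance of varnish from where it was at the start of the episode above 0.02 m or angle between varnish's own z axis and vertical above 0.4 rad).
Of frame_a, frame_b, frame_c, frame_d only 3 to 4 are there at a start; the rules pass over those that are not, and their reading is None.
At some moment in a run one of frame_a, frame_b, frame_c, frame_d may be knocked a few centimetres aside while the robot is not near it.
It also fails if it takes over 210 s, if anything falls off the work surface, if the arm or the gripper's body presses on something with over 40 N, if the wrist force passes 120 N, or if a joint passes its speed limit or range.

## Working session

There is one attempt and no reset: what is moved stays moved. The work goes in short steps, Python scripts to look and compute and a tool call to move; the robot and the scene stay as the last step left them, time stands still between calls to the robot, and variables do not carry over. Pictures are saved under pics/ and viewed, at most 14 in all, crops included, and the job is handed in when it is done.

```bash
ls; mkdir -p pics; cat > h.py <<'E'
import numpy as np, cv2
from plant import robot, cams, workorder
from scipy.spatial.transform import Rotation as Ro
def snap(n,f):
    c=cams.read_camera(n); cv2.imwrite(f'pics/{f}.png',c['image'][:,:,::-1]); np.savez(f'pics/{f}.npz',**{k:np.array(v) for k,v in c.items()}); return c
def load(f): return dict(np.load(f'pics/{f}.npz'))
def K(c): return np.array([[c['fx'],0,c['cx']],[0,c['fy'],c['cy']],[0,0,1.]])
def pz(c,uv,z):
    p=cv2.undistortPoints(np.array([[uv]],float),K(c),np.array(c['dist'],float))[0,0]
    R=np.array(c['R']);t=np.array(c['t']); o=-R.T@t; d=R.T@np.array([p[0],p[1],1]); return (o+d*(z-o[2])/d[2]).round(4)
def proj(c,X): return cv2.projectPoints(np.array(X,float).reshape(-1,3),cv2.Rodrigues(np.array(c['R'],float))[0],np.array(c['t'],float),K(c),np.array(c['dist'],float))[0][:,0].round(1)
def tri(cs,uvs):
    A=[];b=[]
    for c,uv in zip(cs,uvs):
        a=pz(c,uv,0);o=-np.array(c['R']).T@np.array(c['t']);d=(a-o)/np.linalg.norm(a-o);P=np.eye(3)-np.outer(d,d);A.append(P);b.append(P@o)
    x,r,_,_=np.linalg.lstsq(np.vstack(A),np.hstack(b),rcond=None);return x.round(4),r
def crop(f,g,x,y,w,h,s): 
    i=cv2.imread(f'pics/{f}.png')[y:y+h,x:x+w]; cv2.imwrite(f'pics/{g}.png',cv2.resize(i,None,fx=s,fy=s,interpolation=cv2.INTER_CUBIC))
E
python3 - <<'E'
from h import *
a=snap('scene','s0');b=snap('top','t0')
i=np.hstack([a['image'],b['image']]);
for c in (a,b): print(-np.array(c['R']).T@np.array(c['t']),c['fx'])
s=robot.read_state();print(s['t'],s['tool_pos'],s['orientation'],Ro.from_rotvec(s['orientation']).as_matrix().round(3))
crop('s0','s0b',0,0,560,420,1.42);crop('t0','t0b',0,0,560,420,1.42)
E
```

```text
pics
plant.py
[ 1.26447746 -0.47295752  1.15924245] 506.2703081726381
[0.2918002  0.0189711  1.21275324] 385.36378955772085
0.1 [0.18043503 0.57173021 0.239679  ] [-4.78443609e-01 -3.10453325e+00  2.57342514e-03] [[-0.954  0.301 -0.001]
 [ 0.301  0.954 -0.002]
 [ 0.    -0.002 -1.   ]]
```

View pics/s0b.png

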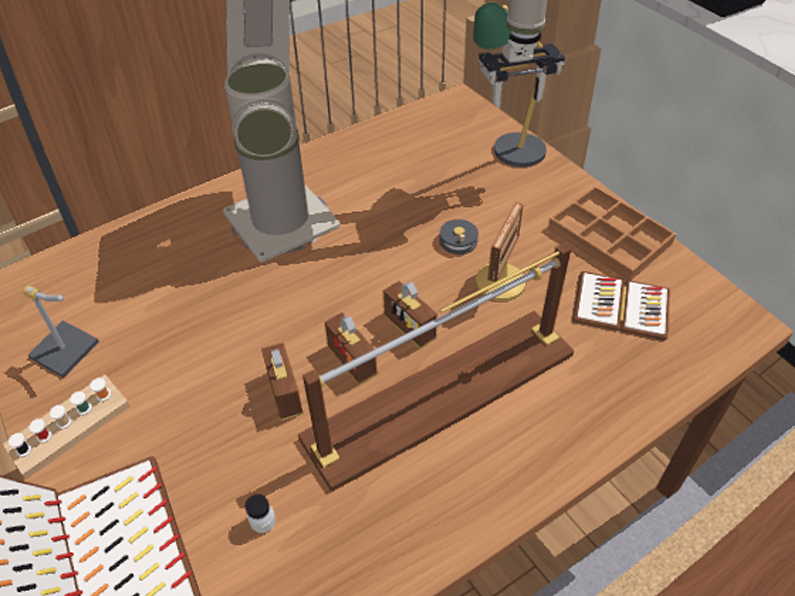

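View pics/t0b.png

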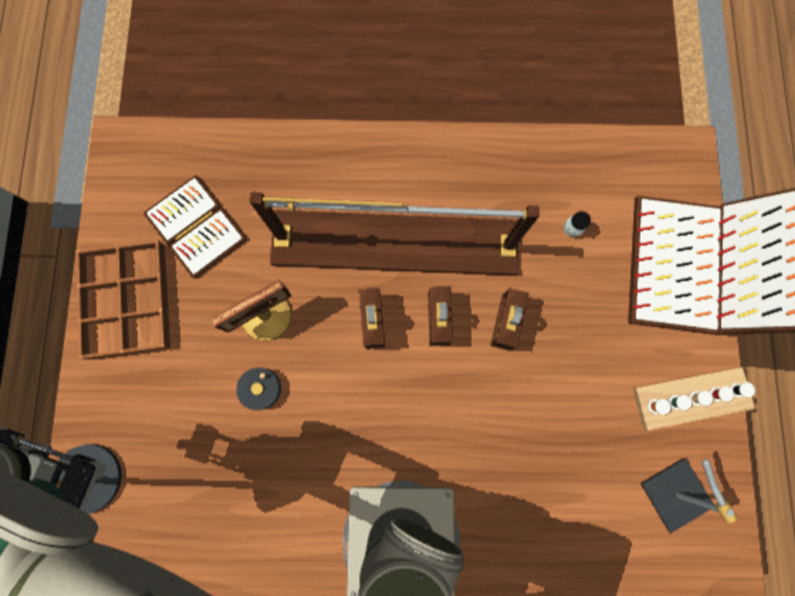

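```bash
python3 - <<'E'
from h import *
crop('t0','t0c',240,190,150,70,5.2);crop('t0','t0d',150,125,240,120,3.3);crop('s0','s0c',170,165,240,180,3.3)
E
```

```text
(no output)
```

View pics/t0c.png

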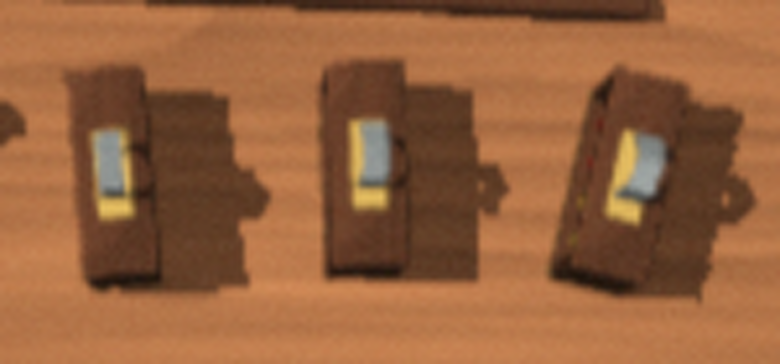

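View pics/t0d.png

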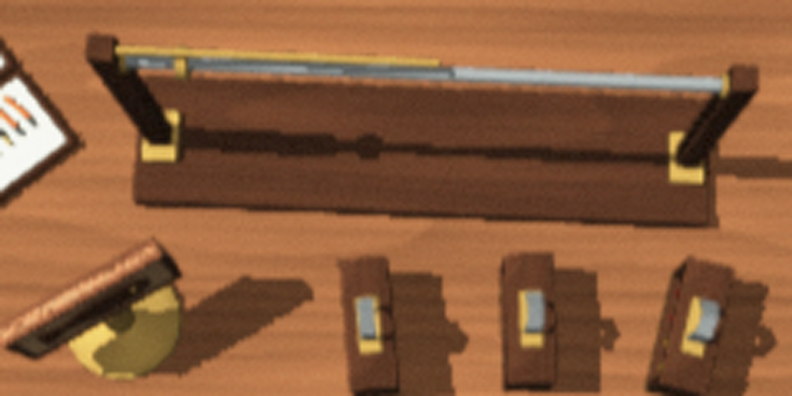

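View pics/s0c.png

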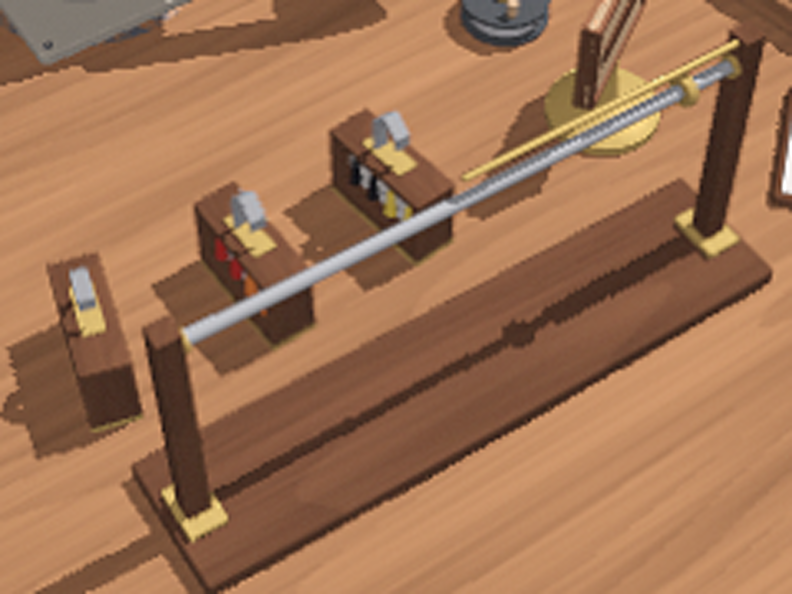

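```bash
python3 - <<'E'
from h import *
c=load('t0');s=load('s0')
T=lambda u,v:(150+u/3.3-.35,125+v/3.3-.35)
C=lambda u,v:(240+u/5.2-.4,190+v/5.2-.4)
S=lambda u,v:(170+u/3.3-.35,165+v/3.3-.35)
for n,q in dict(L=[(68,72),(143,67),(158,275),(88,283)],M=[(328,62),(403,60),(405,268),(325,272)],R=[(617,67),(688,88),(650,285),(575,265)]).items():
    P=np.array([pz(c,C(*x),.08) for x in q]);print(n,P[:,:2].tolist(),P.mean(0))
print('posts',pz(c,T(101,47),.266),pz(c,T(743,78),.256))
print('rail r',pz(c,T(725,84),.235),'tip',pz(c,T(440,64),.259),'collar',pz(c,T(187,67),.235))
print('board',[pz(c,T(*x),.02) for x in [(134,203),(713,225)]])
print('tri tip',tri([c,s],[T(440,64),S(464,178)]),'Ltop',tri([c,s],[T(101,47),S(748,36)]),'Rtop',tri([c,s],[T(743,78),S(166,331)]))
print('sign',[pz(c,T(*x),.173) for x in [(5,335),(155,240),(180,270),(25,352)]],'foot',pz(c,T(122,318),.0))
print('hooks',[pz(c,C(*x),.13) for x in [(109,163),(374,152),(648,168)]])
E
```

```text
L [[0.517, 0.0963], [0.5205, 0.0532], [0.4007, 0.0425], [0.3958, 0.0819]] [0.4585   0.068475 0.08    ]
M [[0.5248, -0.0536], [0.5265, -0.0969], [0.4063, -0.0972], [0.4035, -0.0519]] [ 0.465275 -0.0749    0.08    ]
R [[0.524, -0.2207], [0.5121, -0.2614], [0.3983, -0.2358], [0.4091, -0.1936]] [ 0.460875 -0.227875  0.08    ]
posts [0.6477 0.2749 0.266 ] [ 0.633  -0.2308  0.256 ]
rail r [ 0.6352 -0.2215  0.235 ] tip [0.6401 0.0092 0.259 ] collar [0.6434 0.213  0.235 ]
board [array([0.5824, 0.2999, 0.02  ]), array([ 0.5679, -0.258 ,  0.02  ])]
tri tip (array([0.6407, 0.01  , 0.2588]), array([1.70468225e-06])) Ltop (array([0.6495, 0.2765, 0.2621]), array([8.53826848e-07])) Rtop (array([ 0.6345, -0.231 ,  0.2527]), array([1.31740584e-06]))
sign [array([0.4323, 0.3632, 0.173 ]), array([0.5136, 0.2446, 0.173 ]), array([0.4884, 0.2225, 0.173 ]), array([0.4184, 0.3458, 0.173 ])] foot [0.4734 0.3097 0.    ]
hooks [array([0.4567, 0.0692, 0.13  ]), array([ 0.4646, -0.0755,  0.13  ]), array([ 0.4575, -0.2255,  0.13  ])]
```

The rows are not in the units I measure in: shifts go in shares of 50 mm and turns go in shares of pi rad. I convert before sending: -0.025 m is -0.5, -0.004 m is -0.08, -0.105 rad / 3.1416 = -0.0334.

```bash
cat >> h.py <<'E'
def rel(P,yaw=None):
    s=robot.read_state();R=Ro.from_rotvec(s['orientation']).as_matrix();p=np.array(s['tool_pos'])
    d=R.T@(np.array(P)-p); a=np.arctan2(R[1,1],R[0,1]); t=None
    if yaw is not None: t=-((np.pi/2+yaw-a+np.pi/2)%np.pi-np.pi/2)
    print('t',round(s['t'],2),'pos',p.round(4),'tilt',R[:,2].round(3),'yaw_y',round(a-np.pi/2,3),'F',np.array(s['force']).round(1),'open',round(s['opening'],4),'g',round(s['gripper_force'],1),'| tool d',d.round(4),'turn',None if t is None else round(t,3))
E
```

>>> send_path:
  offsets:
    - [0.05, [-0.5, -0.5, -0.08], 0]
    - [0.05, [-0.5, -0.5, -0.08], 0]
    - [0.05, [-0.5, -0.5, -0.08], 0]
    - [0.05, [-0.5, -0.5, -0.08], 0]
    - [0.05, [-0.5, -0.5, -0.08], 0]
    - [0.05, [-0.5, -0.5, -0.08], 0]
    - [0.05, [-0.5, -0.5, -0.08], 0]
    - [0.05, [-0.5, -0.5, -0.08], 0]
    - [0.05, [-0.5, -0.5, -0.08], 0]
    - [0.05, [-0.5, -0.5, -0.08], 0]
    - [0.05, [-0.5, -0.5, -0.08], 0]
    - [0.05, [-0.5, -0.5, -0.08], 0]
    - [0.05, [-0.5, -0.5, -0.08], 0]
    - [0.05, [-0.5, -0.5, -0.08], 0]
    - [0.05, [-0.5, -0.5, -0.08], 0]
    - [0.05, [-0.06, 0, 0], 0]
    - [0.05, [0, 0, 0], -0.0334]
    - [0.05, [0, 0, 0], -0.0334]
    - [0.05, [0, 0, 0], -0.0334]
    - [0.05, [0, 0, 0], -0.0318]

```text
t: 2.1
tool_pos: [0.4277, 0.1015, 0.3001]
orientation: [0.179, -3.136, -0.001]
force: [-0.7, 0.6, 0.3]
opening: 0.0501
gripper_force: 0.0
```

```bash
python3 - <<'E'
from h import *
rel([.444,.0672,.3],.105)
c=snap('wrist','w0'); print(-np.array(c['R']).T@np.array(c['t']),np.array(c['R'])[2],c['fx']); crop('w0','w0b',0,0,560,420,1.42)
E
```

```text
t 2.1 pos [0.4277 0.1015 0.3001] tilt [-0.001  0.    -1.   ] yaw_y 0.114 F [-0.7  0.6  0.3] open 0.0501 g 0.0 | tool d [-0.0123 -0.0359  0.0001] turn 0.009
[0.35850954 0.09278319 0.44326931] [ 0.25117372  0.02861362 -0.967519  ] 329.334723061152
```

View pics/w0b.png

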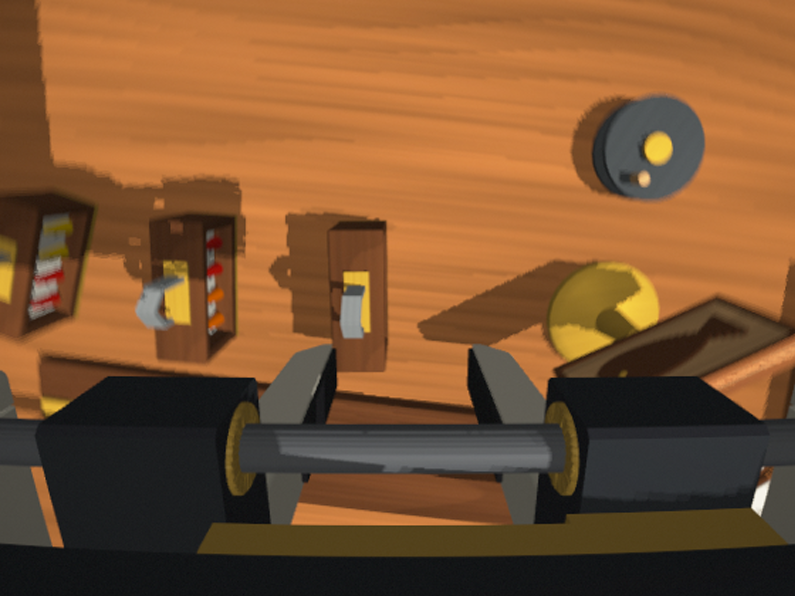

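```bash
python3 - <<'E'
from h import *
crop('w0','w0c',80,150,200,115,4)
E
```

```text
(no output)
```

View pics/w0c.png

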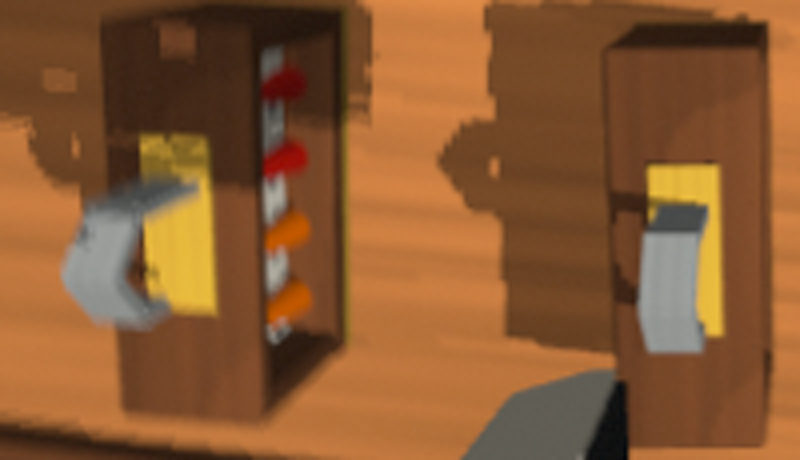

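```bash
python3 - <<'E'
from h import *
c=load('w0')
W=lambda u,v:(80+u/4-.4,150+v/4-.4)
print([pz(c,W(*x),.08) for x in [(609,48),(766,45),(771,446),(617,445)]])
print('M',[pz(c,W(*x),.08) for x in [(104,24),(247,27),(264,418),(122,412)]])
print('stem/roof edge',[pz(c,W(*x),.116) for x in [(647,231),(704,234)]],'lip end top',[pz(c,W(*x),.116) for x in [(648,352),(702,352)]])
E
```

```text
[array([0.4036, 0.0415, 0.08  ]), array([0.398 , 0.0844, 0.08  ]), array([0.5157, 0.0982, 0.08  ]), array([0.5207, 0.0526, 0.08  ])]
M [array([ 0.4121, -0.0997,  0.08  ]), array([ 0.4087, -0.059 ,  0.08  ]), array([ 0.5246, -0.0533,  0.08  ]), array([ 0.5279, -0.0968,  0.08  ])]
stem/roof edge [array([0.4447, 0.0598, 0.116 ]), array([0.4438, 0.0744, 0.116 ])] lip end top [array([0.4773, 0.0627, 0.116 ]), array([0.4757, 0.0769, 0.116 ])]
```

Scaled: 0.035 m is 0.7, 0.02 m is 0.4.

>>> send_path:
  offsets:
    - [0.05, [-0.22, -0.36, 0], 0]
    - [0.05, [0, -0.36, 0], 0]
    - [0.05, [0, 0, 0.7], 0]
    - [0.05, [0, 0, 0.7], 0]
    - [0.05, [0, 0, 0.7], 0]
    - [0.05, [0, 0, 0.4], 0]
    - [0.05, [0, 0, 0], 0]
  clamp_n: 40

```text
t: 2.85
tool_pos: [0.4403, 0.0667, 0.1718]
orientation: [0.169, -3.13, -0.001]
force: [0.1, -0.0, -0.2]
opening: 0.05
gripper_force: 0.0
```

```bash
python3 - <<'E'
from h import *
rel([.4431,.0669,.117],.11)
E
```

```text
t 2.85 pos [0.4403 0.0667 0.1718] tilt [-0.007 -0.    -1.   ] yaw_y 0.108 F [ 0.1 -0.  -0.2] open 0.05 g 0.0 | tool d [-0.0032 -0.0001  0.0548] turn -0.002
```

Scaled: 0.02 m is 0.4, 0.013 m is 0.26.

>>> send_path:
  offsets:
    - [0.05, [-0.06, 0, 0.4], 0]
    - [0.05, [0, 0, 0.4], 0]
    - [0.05, [0, 0, 0.26], 0]
    - [0.05, [0, 0, 0], 0]
    - [0.02, [0, 0, 0], 0]
    - [0.008, [0, 0, 0], 0]
    - [0.008, [0, 0, 0], 0]
    - [0.008, [0, 0, 0], 0]
    - [0.008, [0, 0, 0], 0]
  clamp_n: 50

```text
t: 3.75
tool_pos: [0.4463, 0.0665, 0.1231]
orientation: [-0.171, 3.136, -0.0]
force: [-0.3, 0.5, -0.6]
opening: 0.0146
gripper_force: 0.4
```

```bash
python3 - <<'E'
from h import *
rel([.4431,.0669,.117],.11)
c=snap('wrist','w1'); crop('w1','w1b',130,170,270,180,2.9)
E
```

```text
t 3.75 pos [0.4463 0.0665 0.1231] tilt [ 0.001  0.    -1.   ] yaw_y 0.109 F [-0.3  0.5 -0.6] open 0.0146 g 0.4 | tool d [0.0031 0.0007 0.0061] turn -0.001
```

View pics/w1b.png

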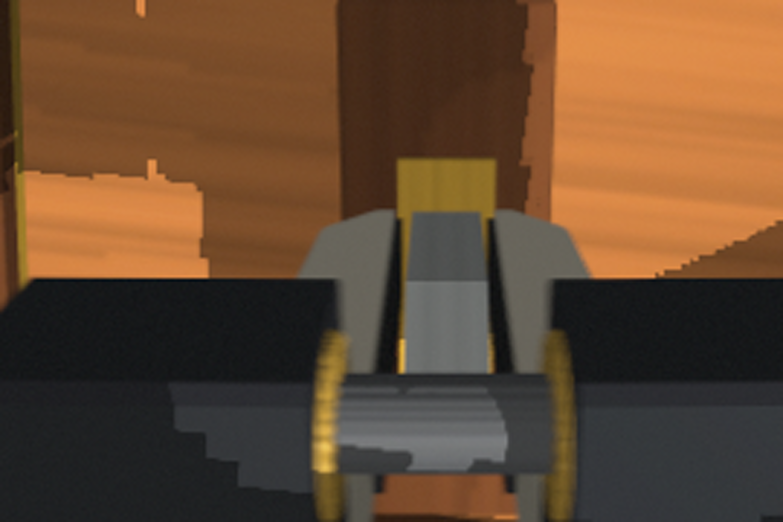

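Scaled: 0.005 m is 0.1, 0.0035 m is 0.07.

>>> send_path:
  offsets:
    - [0.024, [0.07, 0, 0], 0]
    - [0.024, [0, 0, 0.1], 0]
    - [0.024, [0, 0, 0], 0]
    - [0.005, [0, 0, 0], 0]
    - [0.005, [0, 0, 0], 0]
    - [0.005, [0, 0, 0], 0]
    - [0.005, [0, 0, 0], 0]
  clamp_n: 50

```text
t: 4.5
tool_pos: [0.4424, 0.0662, 0.1175]
orientation: [0.171, -3.137, -0.0]
force: [-0.2, 0.4, -1.4]
opening: 0.0131
gripper_force: 50.0
```

```bash
python3 - <<'E'
from h import *
rel([.4431,.0669,.117],.11)
E
```

```text
t 4.5 pos [0.4424 0.0662 0.1175] tilt [-0.  0. -1.] yaw_y 0.109 F [-0.2  0.4 -1.4] open 0.0131 g 50.0 | tool d [-0.0008  0.0006  0.0005] turn -0.001
```

Scaled: -0.035 m is -0.7, -0.028 m is -0.56, 0.07 rad / 3.1416 = 0.0223.

>>> send_path:
  offsets:
    - [0.005, [0, 0, -0.2], 0]
    - [0.005, [0, 0, -0.4], 0]
    - [0.005, [0, 0, -0.56], 0]
    - [0.005, [0, 0, -0.56], 0]
    - [0.005, [0, 0, -0.56], 0]
    - [0.005, [0, 0, -0.56], 0]
    - [0.005, [0, 0, 0], 0.0223]
    - [0.005, [0, 0, 0], 0.022]
    - [0.005, [-0.56, -0.3, 0], 0]
    - [0.005, [-0.56, -0.7, 0], 0]
    - [0.005, [-0.56, -0.7, 0], 0]
    - [0.005, [0, -0.24, 0], 0]
    - [0.005, [0, 0, 0], 0]
    - [0.005, [0, 0, 0], 0]
  clamp_n: 50

```text
t: 5.9
tool_pos: [0.5231, -0.033, 0.2596]
orientation: [-0.048, -3.14, -0.001]
force: [-0.0, -0.6, -5.0]
opening: 0.0133
gripper_force: 50.0
```

```bash
python3 - <<'E'
from h import *
rel([.622,-.03,.2605],-.029)
snap('scene','s1');crop('s1','s1b',170,100,240,180,3.3)
E
```

```text
t 5.9 pos [ 0.5231 -0.033   0.2596] tilt [-0.001  0.001 -1.   ] yaw_y -0.031 F [-0.  -0.6 -5. ] open 0.0133 g 50.0 | tool d [-0.0988  0.006  -0.001 ] turn -0.002
```

View pics/s1b.png

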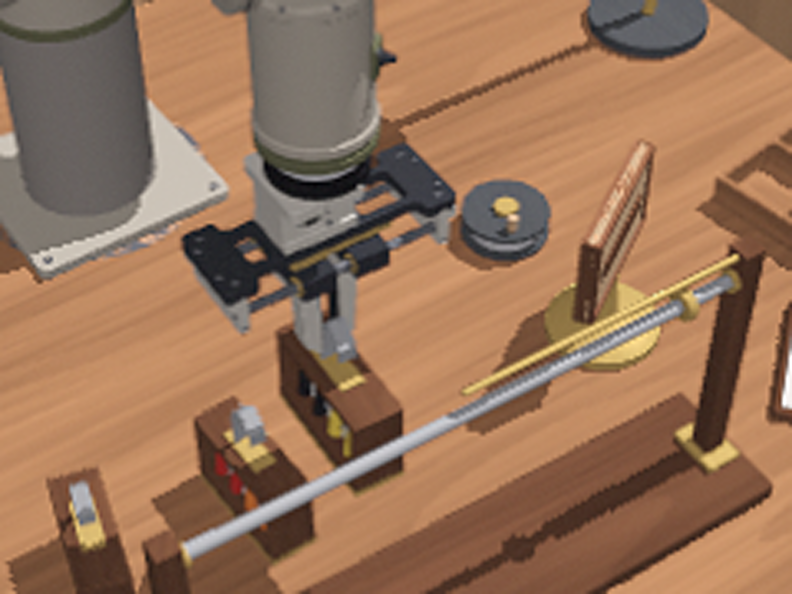

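Scaled: -0.02 m is -0.4, -0.015 m is -0.3.

>>> send_path:
  offsets:
    - [0.005, [-0.4, 0, -0.02], 0]
    - [0.005, [-0.4, 0, 0], 0]
    - [0.005, [-0.4, 0, 0], 0]
    - [0.005, [-0.3, 0, 0], 0]
    - [0.005, [-0.24, 0, 0], 0]
    - [0.005, [-0.24, 0, 0], 0]
    - [0.005, [0, 0, 0], 0]
    - [0.005, [0, 0, 0], 0]
  clamp_n: 50

```text
t: 6.75
tool_pos: [0.6221, -0.0351, 0.2607]
orientation: [-0.045, -3.141, -0.0]
force: [-0.9, 0.1, -4.6]
opening: 0.0129
gripper_force: 50.0
```

```bash
python3 - <<'E'
from h import *
rel([.622,-.03,.2605],-.029)
snap('scene','s2');crop('s2','s2b',210,130,200,150,4)
E
```

```text
t 6.75 pos [ 0.6221 -0.0351  0.2607] tilt [-0.001  0.    -1.   ] yaw_y -0.028 F [-0.9  0.1 -4.6] open 0.0129 g 50.0 | tool d [0.0002 0.0051 0.0002] turn 0.001
```

View pics/s2b.png

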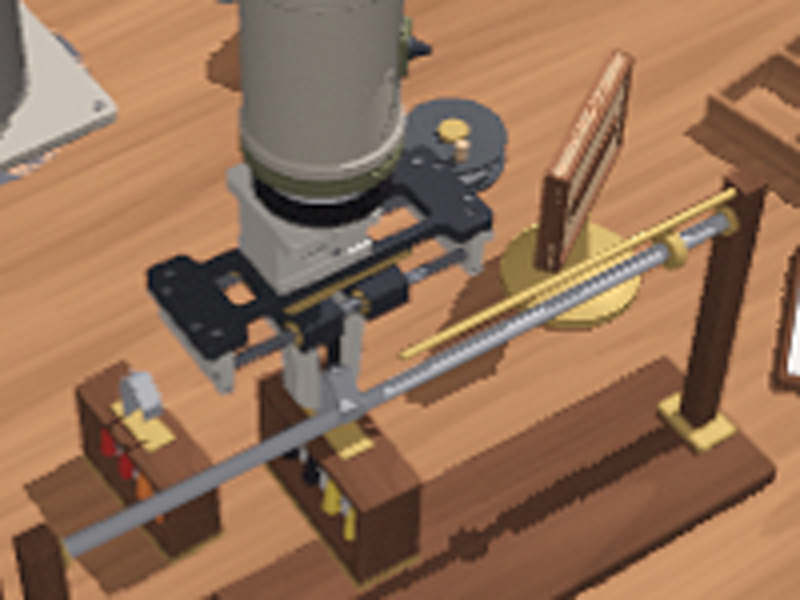

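Scaled: 0.006 m is 0.12, 0.004 m is 0.08.

>>> send_path:
  offsets:
    - [0.005, [0, 0, 0.12], 0]
    - [0.005, [0, 0, 0.12], 0]
    - [0.005, [0, 0, 0.12], 0]
    - [0.005, [0, 0, 0.08], 0]
    - [0.005, [0, 0, 0], 0]
    - [0.005, [0, 0, 0], 0]
  clamp_n: 50

```text
t: 7.4
tool_pos: [0.6225, -0.0363, 0.2385]
orientation: [-0.047, -3.141, -0.0]
force: [1.1, 0.1, -3.9]
opening: 0.0135
gripper_force: 50.0
```

```bash
python3 - <<'E'
from h import *
rel([.622,-.03,.2335],-.029)
print(proj(load('s2'),[[.6397,-.035,.119+.1163],[.639,-.035,.235]]))
E
```

```text
t 7.4 pos [ 0.6225 -0.0363  0.2385] tilt [-0.  0. -1.] yaw_y -0.03 F [ 1.1  0.1 -3.9] open 0.0135 g 50.0 | tool d [0.0007 0.0063 0.005 ] turn -0.001
[[293.9 233.1]
 [293.7 232.9]]
```

Scaled: 0.02 m is 0.4, 0.01 m is 0.2.

>>> send_path:
  offsets:
    - [0.005, [0, 0, 0.07], 0]
    - [0.005, [0, 0, 0], 0]
    - [0.005, [0, 0.2, 0], 0]
    - [0.005, [0, 0.4, 0], 0]
    - [0.005, [0, 0.4, 0], 0]
    - [0.005, [0, 0, 0], 0]
  clamp_n: 50

```text
t: 8.0
tool_pos: [0.6241, 0.0169, 0.2353]
orientation: [0.043, 3.141, 0.002]
force: [-0.8, -0.3, -4.7]
opening: 0.0129
gripper_force: 50.0
```

```bash
python3 - <<'E'
from h import *
rel([.626,.182,.2335],-.029)
E
```

```text
t 8.0 pos [0.6241 0.0169 0.2353] tilt [ 0.     0.002 -1.   ] yaw_y -0.027 F [-0.8 -0.3 -4.7] open 0.0129 g 50.0 | tool d [0.0026 0.1651 0.0021] turn 0.002
```

Sliding freely under the keeper; continue to the deep place, then let down and release.

Scaled: 0.03 m is 0.6, 0.022 m is 0.44.

>>> send_path:
  offsets:
    - [0.005, [0, 0.4, 0], 0]
    - [0.005, [0, 0.6, 0], 0]
    - [0.005, [0, 0.6, 0], 0]
    - [0.005, [0, 0.6, 0], 0]
    - [0.005, [0, 0.6, 0], 0]
    - [0.005, [0, 0.44, 0], 0]
    - [0.005, [0, 0, 0], 0]
    - [0.005, [0, 0, 0.02], 0]
    - [0.005, [0, 0, 0.02], 0]
    - [0.005, [0, 0, 0], 0]
  clamp_n: 50

```text
t: 9.0
tool_pos: [0.6288, 0.1761, 0.2345]
orientation: [0.047, 3.141, 0.003]
force: [-4.8, 6.2, 1.4]
opening: 0.0134
gripper_force: 50.0
```

```bash
python3 - <<'E'
from h import *
rel([.626,.182,.2335],-.029)
E
```

```text
t 9.0 pos [0.6288 0.1761 0.2345] tilt [ 0.001  0.002 -1.   ] yaw_y -0.03 F [-4.8  6.2  1.4] open 0.0134 g 50.0 | tool d [0.003  0.0058 0.001 ] turn -0.001
```

>>> send_path:
  offsets:
    - [0.024, [0, 0, 0], 0]
    - [0.024, [0, 0, 0], 0]
    - [0.024, [0, 0, 0], 0]
    - [0.024, [0.06, 0, -0.1], 0]
    - [0.024, [0, 0, -0.4], 0]
    - [0.024, [0, 0, -0.6], 0]
    - [0.024, [0, 0, -0.6], 0]
    - [0.024, [0, 0, -0.4], 0]
    - [0.024, [0.6, 0, 0], 0]
    - [0.024, [0.6, 0, 0], 0]
    - [0.024, [0.6, 0, 0], 0]
    - [0.024, [0.6, -0.4, 0], 0]
    - [0.024, [0, -0.8, 0], 0]
    - [0.024, [0, -0.8, 0], 0]
    - [0.024, [0, -0.8, 0], 0]
    - [0.024, [0, -0.6, 0], 0]
    - [0.024, [0, 0, 0], 0]

```text
t: 10.7
tool_pos: [0.5006, 0.006, 0.3388]
orientation: [0.053, 3.14, -0.002]
force: [-0.2, 1.0, -0.5]
opening: 0.0236
gripper_force: 0.0
```

```bash
python3 - <<'E'
from h import *
rel([.449,-.077,.3],.02)
snap('wrist','w2');snap('scene','s3');snap('top','t3')
a=cv2.imread('pics/w2.png');b=cv2.imread('pics/s3.png')[60:340,150:430]
cv2.imwrite('pics/m3.png',np.hstack([cv2.resize(a,(460,345)),cv2.resize(b,(340,345))]))
E
```

```text
t 10.7 pos [0.5006 0.006  0.3388] tilt [ 0.001 -0.001 -1.   ] yaw_y -0.034 F [-0.2  1.  -0.5] open 0.0236 g 0.0 | tool d [ 0.0488 -0.0847  0.0388] turn -0.054
```

View pics/m3.png

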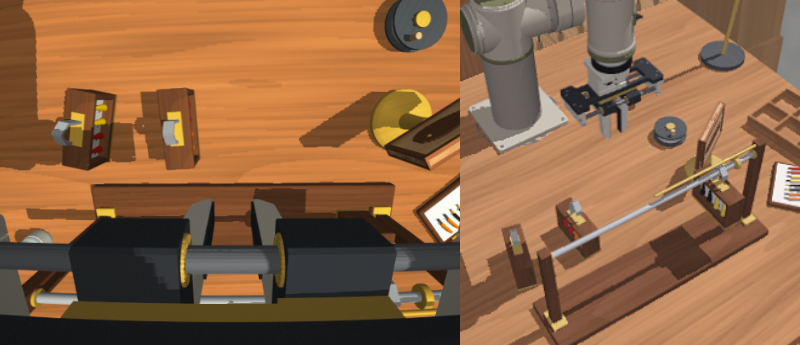

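```bash
cat >> h.py <<'E'
def blobs(f,x0,y0,x1,y1,z=.1):
    c=load(f);im=c['image'][y0:y1,x0:x1];h=cv2.cvtColor(im,cv2.COLOR_RGB2HSV).astype(int)
    g=((h[...,1]<90)&(h[...,2]>80)).astype(np.uint8); y=((h[...,0]>17)&(h[...,1]>110)&(h[...,2]>110)).astype(np.uint8)
    m=cv2.morphologyEx(g|y,cv2.MORPH_CLOSE,np.ones((3,3)))
    n,l,st,ce=cv2.connectedComponentsWithStats(m)
    for i in range(1,n):
        if st[i,4]<25: continue
        pts=np.argwhere(l==i)[:,::-1].astype(np.float32)+[x0,y0]
        W=np.array([pz(c,p,z)[:2] for p in pts]);e,v=np.linalg.eigh(np.cov(W.T));d=v[:,1]*np.sign(v[0,1])
        print(f,'area',st[i,4],'px',(ce[i]+[x0,y0]).round(1),'W',W.mean(0).round(4),'yaw',round(np.arctan2(d[1],d[0]),3))
E
python3 - <<'E'
from h import *
blobs('t0',245,195,390,255);blobs('t3',245,195,390,255);blobs('w0',95,180,300,250);blobs('w2',70,100,260,210)
E
```

```text
t0 area 123 px [310.8 220.8] W [ 0.4635 -0.0759] yaw 0.026
t0 area 111 px [261.5 223.2] W [0.4546 0.0678] yaw 0.123
t0 area 143 px [361.8 223.3] W [ 0.458  -0.2252] yaw -0.346
t3 area 1133 px [316.9 224.5] W [ 0.4533 -0.0939] yaw -0.106
t3 area 106 px [361.1 225.2] W [ 0.4525 -0.223 ] yaw -0.316
w0 area 32 px [147.8 182.8] W [ 0.4333 -0.0434] yaw -0.342
w0 area 60 px [166.1 209.1] W [ 0.4603 -0.023 ] yaw 0.03
w0 area 1318 px [117.  209.9] W [ 0.4673 -0.0774] yaw -0.505
w0 area 852 px [250. 215.] W [0.4565 0.0683] yaw 0.039
w0 area 54 px [147.9 199.4] W [ 0.4515 -0.0431] yaw -0.081
w0 area 48 px [148.4 217.4] W [ 0.4717 -0.0423] yaw -0.272
w0 area 120 px [222.7 246.6] W [0.4961 0.0412] yaw -1.291
w2 area 54 px [139.6 131.8] W [ 0.4323 -0.1568] yaw -0.257
w2 area 431 px [120.7 140.5] W [ 0.441  -0.1806] yaw -0.288
w2 area 941 px [210.7 157.6] W [ 0.465  -0.0773] yaw -0.079
w2 area 954 px [ 87.7 156.9] W [ 0.458  -0.2236] yaw -0.721
w2 area 72 px [116.2 174.1] W [ 0.4796 -0.1919] yaw -0.66
w2 area 31 px [115.  188.4] W [ 0.4966 -0.1962] yaw -1.232
```

Scaled: -0.03 m is -0.6, -0.025 m is -0.5, -0.054 rad / 3.1416 = -0.0172.

>>> send_path:
  offsets:
    - [0.044, [0.48, -0.6, 0], 0]
    - [0.044, [0.48, -0.6, 0], 0]
    - [0.044, [0, -0.5, 0], 0]
    - [0.044, [0, 0, 0], -0.0172]
    - [0.044, [0, 0, 0.6], 0]
    - [0.044, [0, 0, 0.6], 0]
    - [0.044, [0, 0, 0.6], 0]
    - [0.044, [0, 0, 0], 0]

```text
t: 11.65
tool_pos: [0.4483, -0.0723, 0.2438]
orientation: [0.041, -3.134, -0.004]
force: [0.3, 0.2, -0.1]
opening: 0.0441
gripper_force: 0.0
```

```bash
python3 - <<'E'
from h import *
rel([.450,-.0768,.1175],.02)
snap('wrist','w3');blobs('w3',180,130,380,300)
crop('w3','w3b',180,120,200,150,4)
E
```

```text
t 11.65 pos [ 0.4483 -0.0723  0.2438] tilt [-0.007  0.002 -1.   ] yaw_y 0.026 F [ 0.3  0.2 -0.1] open 0.0441 g 0.0 | tool d [-0.0025 -0.0048  0.1263] turn 0.006
w3 area 1079 px [275.8 221.9] W [ 0.4635 -0.0788] yaw 0.024
w3 area 1663 px [212.2 273.1] W [ 0.5157 -0.1384] yaw -0.623
w3 area 1516 px [351.3 271.5] W [ 0.5108 -0.006 ] yaw 0.55
```

View pics/w3b.png

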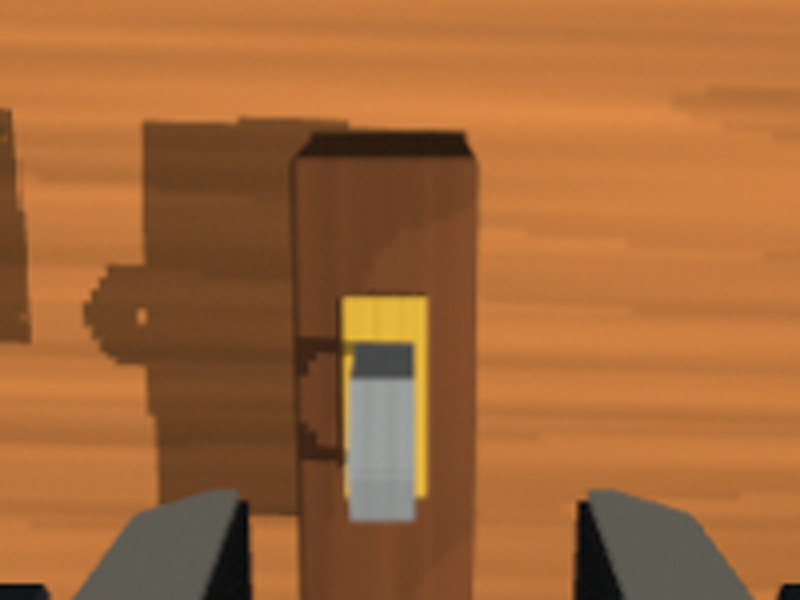

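```bash
python3 - <<'E'
from h import *
c=load('w3');W=lambda u,v:(180+u/4-.4,120+v/4-.4)
print('roof edge',[pz(c,W(*x),.116) for x in [(351,377),(413,377)]],'lip',[pz(c,W(*x),.116) for x in [(350,521),(414,521)]],'near',[pz(c,W(*x),.08) for x in [(293,156),(476,156)]])
E
```

```text
roof edge [array([ 0.4516, -0.0859,  0.116 ]), array([ 0.4513, -0.0727,  0.116 ])] lip [array([ 0.4843, -0.0857,  0.116 ]), array([ 0.484 , -0.0717,  0.116 ])] near [array([ 0.4086, -0.1016,  0.08  ]), array([ 0.4075, -0.0592,  0.08  ])]
```

Scaled: 0.03 m is 0.6, 0.02 m is 0.4.

>>> send_path:
  offsets:
    - [0.044, [-0.04, -0.14, 0.4], 0]
    - [0.044, [0, 0, 0.6], 0]
    - [0.044, [0, 0, 0.6], 0]
    - [0.044, [0, 0, 0.4], 0]
    - [0.044, [0, 0, 0.32], 0]
    - [0.044, [0, 0, 0], 0]
    - [0.044, [0, 0, 0], 0]

```text
t: 12.4
tool_pos: [0.4537, -0.081, 0.1341]
orientation: [-0.039, 3.139, -0.001]
force: [0.1, -0.1, -0.4]
opening: 0.0437
gripper_force: 0.0
```

```bash
python3 - <<'E'
from h import *
rel([.4505,-.0793,.1175],.02)
E
```

```text
t 12.4 pos [ 0.4537 -0.081   0.1341] tilt [ 0.002 -0.    -1.   ] yaw_y 0.025 F [ 0.1 -0.1 -0.4] open 0.0437 g 0.0 | tool d [0.0032 0.0018 0.0166] turn 0.005
```

Scaled: 0.009 m is 0.18, 0.008 m is 0.16.

>>> send_path:
  offsets:
    - [0.044, [0.06, 0.04, 0.18], 0]
    - [0.044, [0, 0, 0.16], 0]
    - [0.044, [0, 0, 0], 0]
    - [0.044, [0, 0, 0], 0]
    - [0.005, [0, 0, 0], 0]
    - [0.005, [0, 0, 0], 0]
    - [0.005, [0, 0, 0], 0]
    - [0.005, [0, 0, 0], 0]
    - [0.005, [0, 0, 0], 0]
    - [0.005, [0, 0, 0], 0]
  clamp_n: 50

```text
t: 13.4
tool_pos: [0.4496, -0.079, 0.1152]
orientation: [-0.038, 3.141, 0.001]
force: [0.9, 1.6, 1.7]
opening: 0.0135
gripper_force: 50.0
```

```bash
python3 - <<'E'
from h import *
rel([.4505,-.0793,.1175],.02)
E
```

```text
t 13.4 pos [ 0.4496 -0.079   0.1152] tilt [ 0.  0. -1.] yaw_y 0.024 F [0.9 1.6 1.7] open 0.0135 g 50.0 | tool d [-0.0009 -0.0003 -0.0023] turn 0.004
```

Scaled: -0.029 m is -0.58, -0.02 m is -0.4, 0.053 rad / 3.1416 = 0.0169.

>>> send_path:
  offsets:
    - [0.005, [0, 0, -0.2], 0]
    - [0.005, [0, 0, -0.4], 0]
    - [0.005, [0, 0, -0.56], 0]
    - [0.005, [0, 0, -0.56], 0]
    - [0.005, [0, 0, -0.56], 0]
    - [0.005, [0, 0, -0.58], 0]
    - [0.005, [0, 0, 0], 0.0169]
    - [0.005, [-0.56, 0.2, 0], 0]
    - [0.005, [-0.56, 0.34, 0], 0]
    - [0.005, [-0.44, 0.34, 0], 0]
    - [0.005, [0, 0, 0], 0]
    - [0.005, [0, 0, 0], 0]
  clamp_n: 50

```text
t: 14.6
tool_pos: [0.5283, -0.0372, 0.2575]
orientation: [-0.044, -3.139, 0.0]
force: [0.6, 0.1, -4.7]
opening: 0.0133
gripper_force: 50.0
```

```bash
python3 - <<'E'
from h import *
rel([.621,-.035,.258],-.029)
E
```

```text
t 14.6 pos [ 0.5283 -0.0372  0.2575] tilt [-0.002 -0.    -1.   ] yaw_y -0.028 F [ 0.6  0.1 -4.7] open 0.0133 g 50.0 | tool d [-0.0926  0.0048 -0.0007] turn 0.001
```

Scaled: -0.02 m is -0.4, -0.015 m is -0.3.

>>> send_path:
  offsets:
    - [0.005, [-0.4, 0, 0], 0]
    - [0.005, [-0.4, 0, 0], 0]
    - [0.005, [-0.4, 0, 0], 0]
    - [0.005, [-0.3, 0, 0], 0]
    - [0.005, [-0.24, 0, 0], 0]
    - [0.005, [-0.12, 0, 0], 0]
    - [0.005, [0, 0, 0], 0]
    - [0.005, [0, 0, 0.12], 0]
    - [0.005, [0, 0, 0.12], 0]
    - [0.005, [0, 0, 0.12], 0]
    - [0.005, [0, 0, 0.12], 0]
    - [0.005, [0, 0, 0], 0]
    - [0.005, [0, 0, 0], 0]
  clamp_n: 50

```text
t: 15.9
tool_pos: [0.6214, -0.0401, 0.2339]
orientation: [-0.045, -3.141, -0.0]
force: [-0.7, 0.0, -4.6]
opening: 0.0131
gripper_force: 50.0
```

```bash
python3 - <<'E'
from h import *
rel([.6245,.122,.2312],-.029)
E
```

```text
t 15.9 pos [ 0.6214 -0.0401  0.2339] tilt [-0.001  0.    -1.   ] yaw_y -0.029 F [-0.7  0.  -4.6] open 0.0131 g 50.0 | tool d [0.0016 0.1621 0.0027] turn 0.0
```

The rows are not in the units I measure in: shifts go in shares of 50 mm and turns go in shares of pi rad. I convert before sending: 0.03 m is 0.6, 0.028 m is 0.56.

>>> send_path:
  offsets:
    - [0.005, [0, 0.3, 0], 0]
    - [0.005, [0, 0.5, 0], 0]
    - [0.005, [0, 0.6, 0], 0]
    - [0.005, [0, 0.6, 0], 0]
    - [0.005, [0.02, 0.6, 0], 0]
    - [0.005, [0, 0.56, 0], 0]
    - [0.005, [0, 0, 0], 0]
    - [0.005, [0, 0, 0.02], 0]
    - [0.005, [0, 0, 0.02], 0]
    - [0.005, [0, 0, 0], 0]
  clamp_n: 50

```text
t: 16.9
tool_pos: [0.6255, 0.1172, 0.2323]
orientation: [0.047, 3.141, 0.0]
force: [1.3, 0.7, -3.1]
opening: 0.013
gripper_force: 50.0
```

```bash
python3 - <<'E'
from h import *
rel([.6245,.122,.2312],-.029)
E
```

```text
t 16.9 pos [0.6255 0.1172 0.2323] tilt [ 0.001  0.    -1.   ] yaw_y -0.03 F [ 1.3  0.7 -3.1] open 0.013 g 50.0 | tool d [0.0011 0.0047 0.0011] turn -0.001
```

Scaled: -0.04 m is -0.8, -0.03 m is -0.6.

>>> send_path:
  offsets:
    - [0.005, [0, 0, 0.024], 0]
    - [0.024, [0, 0, 0], 0]
    - [0.024, [0, 0, 0], 0]
    - [0.024, [0, 0, 0], 0]
    - [0.024, [0.06, 0, -0.1], 0]
    - [0.024, [0, 0, -0.4], 0]
    - [0.024, [0, 0, -0.6], 0]
    - [0.024, [0, 0, -0.6], 0]
    - [0.024, [0, 0, -0.4], 0]
    - [0.024, [0.6, 0, 0], 0]
    - [0.024, [0.6, 0, 0], 0]
    - [0.024, [0.6, 0, 0], 0]
    - [0.024, [0.6, -0.6, 0], 0]
    - [0.024, [0.5, -0.7, 0], 0]
    - [0.024, [0.5, -0.7, 0], 0]
    - [0.024, [0, -0.8, 0], 0]
    - [0.024, [0, -0.8, 0], 0]
    - [0.024, [0, -0.8, 0], 0]
    - [0.024, [0, -0.8, 0], 0]
    - [0.024, [0, 0, 0], 0]

```text
t: 18.9
tool_pos: [0.444, -0.1409, 0.3362]
orientation: [-0.053, -3.141, 0.002]
force: [0.3, 0.9, 0.2]
opening: 0.024
gripper_force: 0.0
```

```bash
python3 - <<'E'
from h import *
rel([.443,-.222,.24],-.226)
E
```

```text
t 18.9 pos [ 0.444  -0.1409  0.3362] tilt [-0.    -0.002 -1.   ] yaw_y -0.034 F [0.3 0.9 0.2] open 0.024 g 0.0 | tool d [-0.0017 -0.0809  0.0963] turn 0.192
```

Scaled: 0.03 m is 0.6, -0.027 m is -0.54, 0.096 rad / 3.1416 = 0.0306.

>>> send_path:
  offsets:
    - [0.044, [0, -0.54, 0], 0]
    - [0.044, [0, -0.54, 0], 0]
    - [0.044, [-0.04, -0.52, 0], 0]
    - [0.044, [0, 0, 0], 0.0306]
    - [0.044, [0, 0, 0], 0.0306]
    - [0.044, [0, 0, 0.6], 0]
    - [0.044, [0, 0, 0.6], 0]
    - [0.044, [0, 0, 0.6], 0]
    - [0.044, [0, 0, 0], 0]
    - [0.044, [0, 0, 0], 0]

```text
t: 19.9
tool_pos: [0.4445, -0.2164, 0.2466]
orientation: [-0.345, -3.122, -0.001]
force: [0.1, -0.1, 0.7]
opening: 0.0439
gripper_force: 0.0
```

```bash
python3 - <<'E'
from h import *
rel([.443,-.222,.24],-.226)
snap('wrist','w4');blobs('w4',180,130,380,300)
snap('scene','s4')
a=cv2.imread('pics/w4.png')[120:270,180:380];b=cv2.imread('pics/s4.png')[110:320,240:440]
cv2.imwrite('pics/m4.png',np.hstack([cv2.resize(a,(520,390),interpolation=2),cv2.resize(b,(280,390))]))
E
```

```text
t 19.9 pos [ 0.4445 -0.2164  0.2466] tilt [-0.  0. -1.] yaw_y -0.22 F [ 0.1 -0.1  0.7] open 0.0439 g 0.0 | tool d [ 0.0002 -0.0058  0.0066] turn 0.006
w4 area 1070 px [274.2 220.6] W [ 0.4581 -0.2282] yaw -0.262
w4 area 1661 px [211.5 273.4] W [ 0.4965 -0.2992] yaw -0.872
w4 area 1496 px [351.5 271.5] W [ 0.524  -0.1672] yaw 0.301
```

View pics/m4.png

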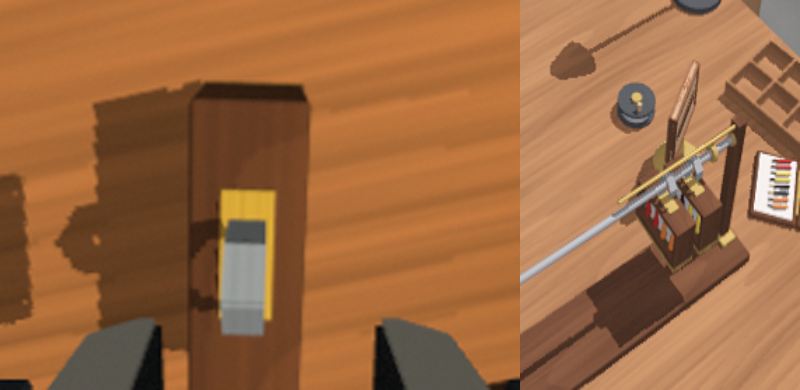

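```bash
python3 - <<'E'
from h import *
c=load('w4');W=lambda u,v:(180+u/2.6-.3,120+v/2.6-.3)
P=[pz(c,W(*x),.116) for x in [(224,241),(266,243),(221,334),(264,335)]];N=[pz(c,W(*x),.08) for x in [(189,99),(309,101)]]
print(P,np.mean(P,0),N,np.mean(N,0)+.06*np.array([np.cos(.23),-np.sin(.23),0]))
d=P[2]+P[3]-P[0]-P[1];print(np.arctan2(d[1],d[0]))
m=np.mean(P,0);rel([m[0]-.0175*np.cos(.24),m[1]+.0175*np.sin(.24),.1165],-.24)
E
```

```text
[array([ 0.4446, -0.2321,  0.116 ]), array([ 0.4483, -0.2187,  0.116 ]), array([ 0.4763, -0.2407,  0.116 ]), array([ 0.4799, -0.2265,  0.116 ])] [ 0.462275 -0.2295    0.116   ] [array([ 0.3994, -0.2361,  0.08  ]), array([ 0.4096, -0.1942,  0.08  ])] [ 0.46291998 -0.22882865  0.08      ]
-0.25350961343822365
t 20.0 pos [ 0.4454 -0.2173  0.2484] tilt [ 0.003 -0.002 -1.   ] yaw_y -0.22 F [ 1.3 -0.1  0.7] open 0.0439 g 0.0 | tool d [-0.0012 -0.0078  0.1319] turn 0.02
```

Scaled: 0.03 m is 0.6, 0.025 m is 0.5, 0.02 rad / 3.1416 = 0.0064.

>>> send_path:
  offsets:
    - [0.044, [0, -0.16, 0], 0.0064]
    - [0.044, [0, 0, 0.6], 0]
    - [0.044, [0, 0, 0.6], 0]
    - [0.044, [0, 0, 0.6], 0]
    - [0.044, [0, 0, 0.5], 0]
    - [0.044, [0, 0, 0], 0]
    - [0.044, [0, 0, 0], 0]

```text
t: 20.7
tool_pos: [0.4431, -0.2255, 0.1322]
orientation: [0.378, 3.118, -0.001]
force: [0.6, -0.7, 0.5]
opening: 0.044
gripper_force: 0.0
```

```bash
python3 - <<'E'
from h import *
rel([.4455,-.225,.1165],-.24)
E
```

```text
t 20.7 pos [ 0.4431 -0.2255  0.1322] tilt [ 0.001 -0.    -1.   ] yaw_y -0.242 F [ 0.6 -0.7  0.5] open 0.044 g 0.0 | tool d [-0.0022  0.0011  0.0157] turn -0.002
```

Scaled: 0.008 m is 0.16, 0.007 m is 0.14.

>>> send_path:
  offsets:
    - [0.044, [-0.04, 0.02, 0.16], 0]
    - [0.044, [0, 0, 0.14], 0]
    - [0.044, [0, 0, 0], 0]
    - [0.044, [0, 0, 0], 0]
    - [0.005, [0, 0, 0], 0]
    - [0.005, [0, 0, 0], 0]
    - [0.005, [0, 0, 0], 0]
    - [0.005, [0, 0, 0], 0]
    - [0.005, [0, 0, 0], 0]
    - [0.005, [0, 0, 0], 0]
  clamp_n: 50

```text
t: 21.7
tool_pos: [0.445, -0.2243, 0.116]
orientation: [0.377, 3.119, 0.0]
force: [0.0, 0.8, 1.1]
opening: 0.0133
gripper_force: 50.0
```

```bash
python3 - <<'E'
from h import *
rel([.4455,-.225,.1165],-.24)
E
```

```text
t 21.7 pos [ 0.445  -0.2243  0.116 ] tilt [ 0.  0. -1.] yaw_y -0.241 F [0.  0.8 1.1] open 0.0133 g 50.0 | tool d [-0.0006 -0.0005 -0.0005] turn -0.001
```

Scaled: 0.035 m is 0.7, -0.029 m is -0.58, -0.106 rad / 3.1416 = -0.0337.

>>> send_path:
  offsets:
    - [0.005, [0, 0, -0.2], 0]
    - [0.005, [0, 0, -0.4], 0]
    - [0.005, [0, 0, -0.56], 0]
    - [0.005, [0, 0, -0.56], 0]
    - [0.005, [0, 0, -0.56], 0]
    - [0.005, [0, 0, -0.58], 0]
    - [0.005, [0, 0, 0], -0.0337]
    - [0.005, [0, 0, 0], -0.0337]
    - [0.005, [-0.3, 0.4, 0], 0]
    - [0.005, [-0.4, 0.66, 0], 0]
    - [0.005, [-0.4, 0.7, 0], 0]
    - [0.005, [-0.4, 0.7, 0], 0]
    - [0.005, [0, 0.66, 0], 0]
    - [0.005, [0, 0.6, 0], 0]
    - [0.005, [0, 0, 0], 0]
    - [0.005, [0, 0, 0], 0]
  clamp_n: 50

```text
t: 23.3
tool_pos: [0.5249, -0.0401, 0.2588]
orientation: [-0.043, -3.14, 0.001]
force: [-0.2, -0.5, -4.3]
opening: 0.0132
gripper_force: 50.0
```

```bash
python3 - <<'E'
from h import *
rel([.6212,-.04,.259],-.029)
E
```

```text
t 23.3 pos [ 0.5249 -0.0401  0.2588] tilt [-0.001 -0.    -1.   ] yaw_y -0.027 F [-0.2 -0.5 -4.3] open 0.0132 g 50.0 | tool d [-0.0962  0.0028 -0.0002] turn 0.002
```

Scaled: -0.02 m is -0.4, -0.015 m is -0.3, 0.002 rad / 3.1416 = 0.0006.

>>> send_path:
  offsets:
    - [0.005, [-0.4, 0, 0], 0]
    - [0.005, [-0.4, 0, 0], 0]
    - [0.005, [-0.4, 0, 0], 0]
    - [0.005, [-0.3, 0, 0], 0]
    - [0.005, [-0.24, 0, 0], 0]
    - [0.005, [-0.18, 0, 0], 0.0006]
    - [0.005, [0, 0, 0], 0]
    - [0.005, [0, 0, 0.12], 0]
    - [0.005, [0, 0, 0.12], 0]
    - [0.005, [0, 0, 0.12], 0]
    - [0.005, [0, 0, 0.12], 0]
    - [0.005, [0, 0, 0], 0]
    - [0.005, [0, 0, 0], 0]
  clamp_n: 50

```text
t: 24.6
tool_pos: [0.621, -0.0433, 0.2348]
orientation: [-0.048, -3.141, -0.0]
force: [0.0, 0.4, -3.8]
opening: 0.0134
gripper_force: 50.0
```

```bash
python3 - <<'E'
from h import *
rel([.6225,.062,.232],-.029)
E
```

```text
t 24.6 pos [ 0.621  -0.0433  0.2348] tilt [-0.  0. -1.] yaw_y -0.031 F [ 0.   0.4 -3.8] open 0.0134 g 50.0 | tool d [0.0017 0.1053 0.0028] turn -0.002
```

Scaled: 0.025 m is 0.5, 0.015 m is 0.3.

>>> send_path:
  offsets:
    - [0.005, [0, 0.3, 0], 0]
    - [0.005, [0, 0.5, 0], 0]
    - [0.005, [0, 0.5, 0], 0]
    - [0.005, [0.02, 0.5, 0], 0]
    - [0.005, [0, 0.24, 0], 0]
    - [0.005, [0, 0, 0], 0]
    - [0.005, [0, 0, 0.02], 0]
    - [0.005, [0, 0, 0.02], 0]
    - [0.005, [0, 0, 0.02], 0]
    - [0.005, [0, 0, 0], 0]
  clamp_n: 50

```text
t: 25.6
tool_pos: [0.6242, 0.0576, 0.2329]
orientation: [0.05, 3.139, -0.0]
force: [2.4, -1.1, 1.0]
opening: 0.0134
gripper_force: 50.0
```

```bash
python3 - <<'E'
from h import *
rel([.6225,.062,.232],-.029)
E
```

```text
t 25.6 pos [0.6242 0.0576 0.2329] tilt [ 0.002 -0.    -1.   ] yaw_y -0.032 F [ 2.4 -1.1  1. ] open 0.0134 g 50.0 | tool d [0.0018 0.0043 0.0009] turn -0.003
```

Scaled: 0.038 m is 0.76, -0.03 m is -0.6.

>>> send_path:
  offsets:
    - [0.024, [0, 0, 0], 0]
    - [0.024, [0, 0, 0], 0]
    - [0.024, [0, 0, 0], 0]
    - [0.024, [0.06, 0, -0.1], 0]
    - [0.024, [0, 0, -0.4], 0]
    - [0.024, [0, 0, -0.6], 0]
    - [0.024, [0, 0, -0.6], 0]
    - [0.024, [0, 0, -0.4], 0]
    - [0.024, [0.6, 0, 0], 0]
    - [0.024, [0.6, 0, 0], 0]
    - [0.024, [0.6, 0, 0], 0]
    - [0.024, [0.6, 0.6, 0], 0]
    - [0.024, [0.56, 0.76, 0], 0]
    - [0.05, [0, 0.76, 0], 0]
    - [0.05, [0, 0.76, 0], 0]
    - [0.05, [0, 0.76, 0], 0]
    - [0.05, [0, 0.72, 0], 0]
    - [0.05, [0, 0, 0], 0]
    - [0.05, [0, 0, 0], 0]

```text
t: 27.5
tool_pos: [0.4787, 0.2817, 0.3369]
orientation: [-0.045, -3.141, 0.001]
force: [-0.2, 0.1, 0.3]
opening: 0.0498
gripper_force: 0.0
```

```bash
python3 - <<'E'
from h import *
rel([.48,.28,.338],0)
print(robot.read_state()['q'])
w=snap('wrist','w5');t=snap('top','t5');snap('scene','s5')
print('proj sign',proj(w,[.463,.294,.173]),proj(t,[.463,.294,.173]),proj(t,[.64,.12,.25]))
E
```

```text
t 27.5 pos [0.4787 0.2817 0.3369] tilt [-0.    -0.001 -1.   ] yaw_y -0.029 F [-0.2  0.1  0.3] open 0.0498 g 0.0 | tool d [-0.0013 -0.0016 -0.0011] turn -0.029
[ 4.39711986e-01 -9.58975617e-03  1.46017913e+00 -3.16355844e-04
  1.69155432e+00 -1.10224122e+00]
proj sign [[296.4 183.3]] [[177.5 215.3]] [[240.7 144.7]]
```

```bash
python3 - <<'E'
from h import *
f=lambda n,x,y,w,h,s: cv2.resize(cv2.imread(f'pics/{n}.png')[y:y+h,x:x+w],(round(w*s),round(h*s)),interpolation=2)
A=np.hstack([f('w5',200,110,200,150,2.5),f('t0',150,190,60,75,5)])
B=np.hstack([f('s5',240,155,200,90,2.5),f('s0',320,135,80,60,3.75)])
cv2.imwrite('pics/m5.png',np.vstack([A,B]))
E
```

```text
(no output)
```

View pics/m5.png

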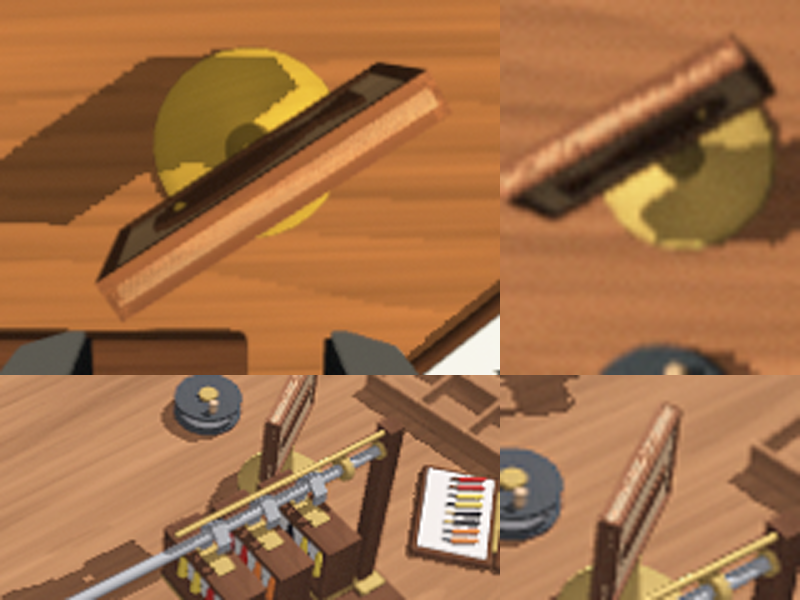

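```bash
python3 - <<'E'
from h import *
c=load('w5');W=lambda u,v:(200+u/2.5-.3,110+v/2.5-.3)
P=np.array([pz(c,W(*x),.173) for x in [(98,281),(423,69),(451,106),(125,319)]]);print(P)
d=P[1]+P[2]-P[0]-P[3];yaw=np.arctan2(-d[0],d[1]);m=P.mean(0)
print('len',np.linalg.norm(d)/2,'th',np.linalg.norm(P[3]-P[0]),np.linalg.norm(P[2]-P[1]),'yaw',yaw,m)
t=load('t0');T=lambda u,v:(150+(u-500)/5-.4,190+v/5-.4)
Q=np.array([pz(t,T(*x),.173) for x in [(503,192),(737,38),(757,54),(520,205)]]);print(Q,Q.mean(0))
rel(m,yaw)
E
```

```text
[[0.4996 0.2374 0.173 ]
 [0.4221 0.3613 0.173 ]
 [0.4358 0.3722 0.173 ]
 [0.5155 0.247  0.173 ]]
len 0.14727750167625742 th 0.0185733680305969 0.01750714140001161 yaw 0.5629536854046429 [0.46825  0.304475 0.173   ]
[[0.4272 0.3654 0.173 ]
 [0.5141 0.2436 0.173 ]
 [0.5053 0.2321 0.173 ]
 [0.4203 0.3557 0.173 ]] [0.466725 0.2992   0.173   ]
t 27.65 pos [0.4793 0.2802 0.3372] tilt [ 0. -0. -1.] yaw_y -0.032 F [ 0.7 -0.2 -0. ] open 0.05 g 0.0 | tool d [0.0118 0.024  0.1642] turn -0.595
```

Scaled: 0.03 m is 0.6, 0.024 m is 0.48, 0.14 rad / 3.1416 = 0.0446.

>>> send_path:
  offsets:
    - [0.05, [0.24, 0.48, 0], 0]
    - [0.05, [0, 0, 0], 0.0446]
    - [0.05, [0, 0, 0], 0.0446]
    - [0.05, [0, 0, 0], 0.0446]
    - [0.05, [0, 0, 0], 0.0446]
    - [0.05, [0, 0, 0], 0.0446]
    - [0.05, [0, 0, 0], 0.0446]
    - [0.05, [0, 0, 0], 0.0433]
    - [0.05, [0, 0, 0.6], 0]
    - [0.05, [0, 0, 0.6], 0]
    - [0.05, [0, 0, 0.6], 0]
    - [0.05, [0, 0, 0], 0]
    - [0.05, [0, 0, 0], 0]
  clamp_n: 10

```text
t: 28.95
tool_pos: [0.468, 0.3046, 0.2474]
orientation: [-1.517, -2.751, 0.001]
force: [0.1, 0.9, 0.5]
opening: 0.0499
gripper_force: 0.0
```

```bash
python3 - <<'E'
from h import *
rel([.468,.304,.181],.563-np.pi/2)
E
```

```text
t 28.95 pos [0.468  0.3046 0.2474] tilt [-0.001 -0.    -1.   ] yaw_y -1.008 F [0.1 0.9 0.5] open 0.0499 g 0.0 | tool d [-0.0005 -0.0002  0.0664] turn -0.0
```

Scaled: 0.03 m is 0.6, 0.025 m is 0.5.

>>> send_path:
  offsets:
    - [0.05, [0, 0, 0.6], 0]
    - [0.05, [0, 0, 0.5], 0]
    - [0.05, [0, 0, 0.2], 0]
    - [0.05, [0, 0, 0], 0]
    - [0.05, [0, 0, 0], 0]
    - [0.01, [0, 0, 0], 0]
    - [0.01, [0, 0, 0], 0]
    - [0.01, [0, 0, 0], 0]
    - [0.01, [0, 0, 0], 0]
    - [0.01, [0, 0, 0], 0]
  clamp_n: 10

```text
t: 29.95
tool_pos: [0.4684, 0.3058, 0.1822]
orientation: [1.515, 2.751, 0.002]
force: [16.1, 11.9, -10.7]
opening: 0.0144
gripper_force: 10.0
```

```bash
python3 - <<'E'
from h import *
rel([.468,.304,.181],.563-np.pi/2)
E
```

```text
t 29.95 pos [0.4684 0.3058 0.1822] tilt [ 0.001  0.001 -1.   ] yaw_y -1.007 F [ 16.1  11.9 -10.7] open 0.0144 g 10.0 | tool d [-0.0013 -0.0013  0.0012] turn 0.001
```

Scaled: 0.002 m is 0.04.

>>> send_path:
  offsets:
    - [0.01, [0, 0.04, 0], 0]
    - [0.01, [0, 0, 0], 0]
    - [0.01, [0, 0, 0], 0]
  clamp_n: 10

```text
t: 30.25
tool_pos: [0.469, 0.3062, 0.1821]
orientation: [-1.515, -2.751, 0.002]
force: [-3.6, -2.7, 4.0]
opening: 0.0142
gripper_force: 10.0
```

```bash
python3 - <<'E'
from h import *
rel([.468,.304,.181],.563-np.pi/2); print(robot.read_state()['wrist_torque'])
E
```

```text
t 30.25 pos [0.469  0.3062 0.1821] tilt [-0.002 -0.001 -1.   ] yaw_y -1.007 F [-3.6 -2.7  4. ] open 0.0142 g 10.0 | tool d [-0.0013 -0.002   0.0011] turn 0.001
[-0.50260542  0.76748472 -0.11288836]
```

Centred now. Turn counter-clockwise (tool turn negative), checking.

Scaled: -0.12 rad / 3.1416 = -0.0382.

>>> send_path:
  offsets:
    - [0.01, [0, 0, 0], -0.0255]
    - [0.01, [0, 0, 0], -0.0382]
    - [0.01, [0, 0, 0], -0.0382]
    - [0.01, [0, 0, 0], -0.0382]
    - [0.01, [0, 0, 0], 0]
  clamp_n: 10

```text
t: 30.75
tool_pos: [0.4688, 0.306, 0.1821]
orientation: [-0.871, -3.017, 0.003]
force: [-5.8, -4.0, 6.6]
opening: 0.0138
gripper_force: 10.0
```

```bash
python3 - <<'E'
from h import *
rel([.469,.306,.181],.563-np.pi/2); print(robot.read_state()['wrist_torque'])
E
```

```text
t 30.75 pos [0.4688 0.306  0.1821] tilt [-0.002 -0.001 -1.   ] yaw_y -0.562 F [-5.8 -4.   6.6] open 0.0138 g 10.0 | tool d [-0.0002  0.0001  0.0011] turn 0.445
[-0.67909006  1.02838643  0.05679314]
```

Scaled: -0.116 rad / 3.1416 = -0.0369.

>>> send_path:
  offsets:
    - [0.01, [0, 0, 0], -0.0369]
    - [0.01, [0, 0, 0], -0.0369]
    - [0.01, [0, 0, 0], -0.0369]
    - [0.01, [0, 0, 0], -0.0369]
    - [0.01, [0, 0, 0], -0.0369]
    - [0.01, [0, 0, 0], -0.0369]
    - [0.01, [0, 0, 0], -0.0369]
    - [0.01, [0, 0, 0], -0.0369]
    - [0.01, [0, 0, 0], -0.0369]
    - [0.01, [0, 0, 0], -0.0369]
    - [0.01, [0, 0, 0], 0]
    - [0.01, [0, 0, 0], 0]
  clamp_n: 10

```text
t: 31.95
tool_pos: [0.4689, 0.3054, 0.1821]
orientation: [0.918, -3.002, 0.003]
force: [-5.3, -7.0, 7.5]
opening: 0.0137
gripper_force: 10.0
```

```bash
python3 - <<'E'
from h import *
rel([.469,.306,.181],.563); print(robot.read_state()['wrist_torque'],robot.read_state()['q'][5])
E
```

```text
t 31.95 pos [0.4689 0.3054 0.1821] tilt [-0.002 -0.003 -1.   ] yaw_y 0.593 F [-5.3 -7.   7.5] open 0.0137 g 10.0 | tool d [-0.0005  0.0005  0.0011] turn 0.03
[-1.14613854  1.00900204  0.06138707] -1.6773868609538927
```

Scaled: -0.03 m is -0.6, -0.02 m is -0.4, 0.14 rad / 3.1416 = 0.0446.

>>> send_path:
  offsets:
    - [0.05, [0, 0, 0], 0]
    - [0.05, [0, 0, 0], 0]
    - [0.05, [0, 0, 0], 0]
    - [0.05, [0, 0, -0.6], 0]
    - [0.05, [0, 0, -0.4], 0]
    - [0.05, [0, 0, 0], 0.0446]
    - [0.05, [0, 0, 0], 0.0446]
    - [0.05, [0, 0, 0], 0.0446]
    - [0.05, [0, 0, 0], 0.0446]
    - [0.05, [0, 0, 0], 0.0446]
    - [0.05, [0, 0, 0], 0.0446]
    - [0.05, [0, 0, 0], 0.0446]
    - [0.05, [0, 0, 0], 0.0446]
    - [0.05, [0, 0, 0], 0.0446]
    - [0.05, [0, 0, 0], 0.0446]
    - [0.05, [0, 0, 0], 0.0446]
    - [0.05, [0, 0, 0], 0.0446]
  clamp_n: 10

```text
t: 33.65
tool_pos: [0.4696, 0.3066, 0.2318]
orientation: [-1.632, -2.684, 0.0]
force: [0.1, -0.4, -1.0]
opening: 0.05
gripper_force: 0.0
```

>>> send_path:
  offsets:
    - [0.05, [0, 0, 0], 0.0446]
    - [0.05, [0, 0, 0], 0.0446]
    - [0.05, [0, 0, 0], 0.0446]
    - [0.05, [0, 0, 0], 0.0446]
    - [0.05, [0, 0, 0], 0.0446]
    - [0.05, [0, 0, 0], 0.0446]
    - [0.05, [0, 0, 0], 0.0446]
    - [0.05, [0, 0, 0], 0.0446]
    - [0.05, [0, 0, 0], 0.0446]
    - [0.05, [0, 0, 0], 0.0446]
    - [0.05, [0, 0, 0], 0]
    - [0.05, [0, 0, 0], 0]
  clamp_n: 10

```text
t: 34.85
tool_pos: [0.4696, 0.3066, 0.2319]
orientation: [-2.972, -1.017, 0.0]
force: [0.3, -0.7, -0.2]
opening: 0.0499
gripper_force: 0.0
```

```bash
python3 - <<'E'
from h import *
rel([.469,.306,.181],.593); print(robot.read_state()['q'][5])
E
```

```text
t 34.85 pos [0.4696 0.3066 0.2319] tilt [-0.  0. -1.] yaw_y -2.483 F [ 0.3 -0.7 -0.2] open 0.0499 g 0.0 | tool d [-0.0008  0.0001  0.0509] turn 0.066
1.3986640110756254
```

Scaled: 0.025 m is 0.5, 0.024 m is 0.48, 0.066 rad / 3.1416 = 0.021.

>>> send_path:
  offsets:
    - [0.05, [0, 0, 0], 0.021]
    - [0.05, [0, 0, 0.5], 0]
    - [0.05, [0, 0, 0.48], 0]
    - [0.05, [0, 0, 0], 0]
    - [0.05, [0, 0, 0], 0]
    - [0.01, [0, 0, 0], 0]
    - [0.01, [0, 0, 0], 0]
    - [0.01, [0, 0, 0], 0]
    - [0.01, [0, 0, 0], 0]
    - [0.01, [0, 0, 0], 0]
  clamp_n: 10

```text
t: 35.85
tool_pos: [0.4698, 0.3065, 0.1833]
orientation: [3.006, 0.912, 0.001]
force: [6.6, -7.8, 1.8]
opening: 0.0148
gripper_force: 6.4
```

>>> send_path:
  offsets:
    - [0.01, [0, 0, 0], -0.0255]
    - [0.01, [0, 0, 0], -0.0369]
    - [0.01, [0, 0, 0], -0.0369]
    - [0.01, [0, 0, 0], -0.0369]
    - [0.01, [0, 0, 0], -0.0369]
    - [0.01, [0, 0, 0], -0.0369]
    - [0.01, [0, 0, 0], -0.0369]
    - [0.01, [0, 0, 0], -0.0369]
    - [0.01, [0, 0, 0], -0.0369]
    - [0.01, [0, 0, 0], -0.0369]
    - [0.01, [0, 0, 0], -0.0369]
    - [0.01, [0, 0, 0], -0.0369]
    - [0.01, [0, 0, 0], -0.0159]
    - [0.01, [0, 0, 0], 0]
  clamp_n: 10

```text
t: 37.25
tool_pos: [0.469, 0.3069, 0.1832]
orientation: [-1.703, -2.639, 0.0]
force: [-4.3, 1.8, 4.4]
opening: 0.0156
gripper_force: 11.3
```

```bash
python3 - <<'E'
from h import *
rel([.469,.306,.181],.563-np.pi/2); print(robot.read_state()['wrist_torque'],robot.read_state()['q'][5])
E
```

```text
t 37.25 pos [0.469  0.3069 0.1832] tilt [-0.001  0.001 -1.   ] yaw_y -1.146 F [-4.3  1.8  4.4] open 0.0156 g 11.3 | tool d [-0.0009 -0.0004  0.0022] turn -0.138
[ 0.25671469  0.94112071 -0.30335581] 0.06243325796717575
```

Scaled: -0.05 rad / 3.1416 = -0.0159.

>>> send_path:
  offsets:
    - [0.01, [0, 0, 0], -0.0159]
    - [0.01, [0, 0, 0], -0.0159]
    - [0.01, [0, 0, 0], -0.0127]
    - [0.01, [0, 0, 0], -0.0095]
    - [0.01, [0, 0, 0], 0]
    - [0.01, [0, 0, 0], 0]
  clamp_n: 15

```text
t: 37.85
tool_pos: [0.469, 0.3071, 0.1831]
orientation: [-1.476, -2.772, -0.001]
force: [-5.9, 2.5, 4.0]
opening: 0.0179
gripper_force: 20.0
```

```bash
python3 - <<'E'
from h import *
rel([.469,.306,.181],.563-np.pi/2); print(robot.read_state()['wrist_torque'],robot.read_state()['q'][5])
E
```

```text
t 37.85 pos [0.469  0.3071 0.1831] tilt [-0.001  0.001 -1.   ] yaw_y -0.979 F [-5.9  2.5  4. ] open 0.0179 g 20.0 | tool d [-0.0009 -0.0006  0.0021] turn 0.029
[ 0.51613035  1.00323639 -0.50624299] -0.10495457185710817
```

Scaled: -0.054 m is -1.08, -0.04 m is -0.8, -0.14 rad / 3.1416 = -0.0446.

>>> send_path:
  offsets:
    - [0.05, [0, 0, 0], 0]
    - [0.05, [0, 0, 0], 0]
    - [0.05, [0, 0, 0], 0]
    - [0.05, [0, 0, -0.6], 0]
    - [0.05, [0, 0, -0.6], 0]
    - [0.05, [0, 0, -0.8], 0]
    - [0.05, [0, 0, -1.08], 0]
    - [0.05, [0, 0, 0], -0.0446]
    - [0.05, [0, 0, 0], -0.0446]
    - [0.05, [0, 0, 0], -0.0446]
    - [0.05, [0, 0, 0], -0.0446]
    - [0.05, [0, 0, 0], -0.0446]
    - [0.05, [0, 0, 0], -0.0446]
    - [0.05, [0, 0, 0], -0.035]
    - [0.05, [-0.22, -0.5, 0], 0]
    - [0.05, [0, 0, 0], 0]
    - [0.05, [0, 0, 0], 0]
  clamp_n: 10

```text
t: 39.55
tool_pos: [0.4801, 0.281, 0.3329]
orientation: [0.045, 3.141, 0.0]
force: [-0.4, -0.9, 0.7]
opening: 0.0502
gripper_force: 0.0
```

```bash
python3 - <<'E'
from h import *
rel([.4793,.2802,.3372],-.032)
a=load('w5')['image'];w=snap('wrist','w6')
b=w['image']
# same strip segmentation: bright orange-pink top strip -> fit lines
def strip(c,im):
    P=[]
    h=cv2.cvtColor(im,cv2.COLOR_RGB2GRAY)
    lsd=cv2.createLineSegmentDetector();L=lsd.detect(h[110:260,200:400])[0][:,0]+[200,110,200,110]
    for l in L:
        if np.hypot(l[2]-l[0],l[3]-l[1])>80:
            p,q=pz(c,l[:2],.173),pz(c,l[2:],.173);d=q-p;d*=np.sign(d[1]);print(l.round(),'yaw',round(np.arctan2(-d[0],d[1]),3),p[:2],q[:2])
strip(load('w5'),a);print();strip(w,b)
# fish (raised) now hidden: darkness of visible face, hanging frames check
blobs('w6',0,0,1,1) if 0 else None
s=snap('scene','s6');print('frames region diff',np.abs(s['image'][155:245,240:400].astype(int)-load('s5')['image'][155:245,240:400]).mean())
E
```

```text
t 39.55 pos [0.4801 0.281  0.3329] tilt [ 0.  0. -1.] yaw_y -0.029 F [-0.4 -0.9  0.7] open 0.0502 g 0.0 | tool d [ 0.0008 -0.0008 -0.0043] turn 0.003
[330. 186. 249. 238.] yaw 0.557 [0.4669 0.3257] [0.5162 0.2466]
[249. 232. 374. 152.] yaw 0.553 [0.5096 0.2469] [0.4359 0.3664]

[345. 170. 233. 204.] yaw 0.265 [0.453  0.3389] [0.4817 0.2332]
[239. 213. 358. 179.] yaw 0.262 [0.4912 0.2381] [0.4609 0.351 ]
[260. 184. 345. 158.] yaw 0.272 [0.4631 0.2598] [0.4413 0.338 ]
[349. 161. 260. 188.] yaw 0.272 [0.4443 0.3421] [0.4674 0.2594]
frames region diff 4.151180555555555
```

Scaled: 0.03 m is 0.6, 0.025 m is 0.5, 0.14 rad / 3.1416 = 0.0446.

>>> send_path:
  offsets:
    - [0.05, [0.24, 0.5, 0], 0]
    - [0.05, [0, 0, 0], 0.0446]
    - [0.05, [0, 0, 0], 0.0446]
    - [0.05, [0, 0, 0], 0.0446]
    - [0.05, [0, 0, 0], 0.0446]
    - [0.05, [0, 0, 0], 0.0446]
    - [0.05, [0, 0, 0], 0.0446]
    - [0.05, [0, 0, 0], 0.0446]
    - [0.05, [0, 0, 0], 0.0446]
    - [0.05, [0, 0, 0], 0.0446]
    - [0.05, [0, 0, 0.6], 0]
    - [0.05, [0, 0, 0.6], 0]
    - [0.05, [0, 0, 0.6], 0]
    - [0.05, [0, 0, 0], 0]
    - [0.05, [0, 0, 0], 0]
  clamp_n: 10

```text
t: 41.15
tool_pos: [0.4681, 0.3069, 0.2432]
orientation: [-1.884, -2.514, 0.001]
force: [0.5, -0.4, -0.2]
opening: 0.0505
gripper_force: 0.0
```

```bash
python3 - <<'E'
from h import *
rel([.469,.3065,.181],.266-np.pi/2)
E
```

```text
t 41.15 pos [0.4681 0.3069 0.2432] tilt [-0.001 -0.    -1.   ] yaw_y -1.286 F [ 0.5 -0.4 -0.2] open 0.0505 g 0.0 | tool d [-0.0006  0.0008  0.0622] turn 0.018
```

Scaled: 0.03 m is 0.6, 0.002 m is 0.04, 0.018 rad / 3.1416 = 0.0057.

>>> send_path:
  offsets:
    - [0.05, [0, 0.02, 0.6], 0.0057]
    - [0.05, [0, 0, 0.6], 0]
    - [0.05, [0, 0, 0.04], 0]
    - [0.05, [0, 0, 0], 0]
    - [0.01, [0, 0, 0], 0]
    - [0.01, [0, 0, 0], 0]
    - [0.01, [0, 0, 0], 0]
    - [0.01, [0, 0, 0], 0]
    - [0.01, [0, 0, 0], 0]
    - [0.01, [0, 0, 0], 0]
  clamp_n: 20

```text
t: 42.15
tool_pos: [0.4691, 0.3068, 0.1813]
orientation: [-1.907, -2.496, 0.001]
force: [-4.7, -2.0, 5.4]
opening: 0.014
gripper_force: 20.0
```

```bash
python3 - <<'E'
from h import *
rel([.469,.306,.181],.266-np.pi/2); print(robot.read_state()['wrist_torque'])
E
```

```text
t 42.15 pos [0.4691 0.3068 0.1813] tilt [-0.001 -0.    -1.   ] yaw_y -1.305 F [-4.7 -2.   5.4] open 0.014 g 20.0 | tool d [-0.0007 -0.0003  0.0003] turn 0.0
[-0.41017538  0.92971802  0.03021852]
```

>>> send_path:
  offsets:
    - [0.01, [0, 0, 0], -0.0127]
    - [0.01, [0, 0, 0], -0.0127]
    - [0.01, [0, 0, 0], 0]
    - [0.01, [0, 0, 0], 0]
  clamp_n: 20

```text
t: 42.55
tool_pos: [0.469, 0.307, 0.1812]
orientation: [-1.806, -2.569, 0.001]
force: [-4.8, -0.6, 4.9]
opening: 0.0145
gripper_force: 21.0
```

```bash
python3 - <<'E'
from h import *
rel([.469,.306,.181],.266-np.pi/2); print(robot.read_state()['wrist_torque'])
E
```

```text
t 42.55 pos [0.469  0.307  0.1812] tilt [-0.001  0.    -1.   ] yaw_y -1.225 F [-4.8 -0.6  4.9] open 0.0145 g 21.0 | tool d [-0.0009 -0.0003  0.0002] turn 0.08
[-0.19506313  0.97030712 -0.46343808]
```

Scaled: -0.052 m is -1.04, -0.04 m is -0.8, -0.14 rad / 3.1416 = -0.0446.

>>> send_path:
  offsets:
    - [0.01, [0, 0, 0], 0.0223]
    - [0.05, [0, 0, 0], 0]
    - [0.05, [0, 0, 0], 0]
    - [0.05, [0, 0, 0], 0]
    - [0.05, [0, 0, -0.6], 0]
    - [0.05, [0, 0, -0.6], 0]
    - [0.05, [0, 0, -0.8], 0]
    - [0.05, [0, 0, -1.04], 0]
    - [0.05, [0, 0, 0], -0.0446]
    - [0.05, [0, 0, 0], -0.0446]
    - [0.05, [0, 0, 0], -0.0446]
    - [0.05, [0, 0, 0], -0.0446]
    - [0.05, [0, 0, 0], -0.0446]
    - [0.05, [0, 0, 0], -0.0446]
    - [0.05, [0, 0, 0], -0.0446]
    - [0.05, [0, 0, 0], -0.0446]
    - [0.05, [0, 0, 0], -0.0446]
    - [0.05, [-0.22, -0.5, 0], 0]
    - [0.05, [0, 0, 0], 0]
    - [0.05, [0, 0, 0], 0]
  clamp_n: 10

```text
t: 44.55
tool_pos: [0.4798, 0.2814, 0.3309]
orientation: [-0.056, -3.141, -0.0]
force: [-0.9, -0.3, 0.1]
opening: 0.0498
gripper_force: 0.0
```

```bash
python3 - <<'E'
from h import *
w=snap('wrist','w7');im=w['image'];rel([.48,.28,.337],-.03)
h=cv2.cvtColor(im,cv2.COLOR_RGB2GRAY);L=cv2.createLineSegmentDetector().detect(h[110:260,200:400])[0][:,0]+[200,110,200,110]
for l in L:
    if np.hypot(l[2]-l[0],l[3]-l[1])>70:
        p,q=pz(w,l[:2],.173),pz(w,l[2:],.173);d=q-p;d*=np.sign(d[1]);print('yaw',round(np.arctan2(-d[0],d[1]),3))
a=load('s0');b=snap('scene','s7')
# the customer-side face of the sign as seen in scene before/after, and the hanging hooks
def hooks(f):
    c=load(f);im=c['image'];
    for y in (.058,.117,.176):
        u=proj(c,[.6405+(y-.022)*.029,y,.249])[0].astype(int);print(f,u,im[u[1]-2:u[1]+3,u[0]-2:u[0]+3].mean((0,1)).round())
hooks('s5');hooks('s7')
E
```

```text
t 44.6 pos [0.4796 0.2817 0.3309] tilt [-0.  0. -1.] yaw_y -0.035 F [-0.1 -0.2 -0. ] open 0.0502 g 0.0 | tool d [-0.0004 -0.0017 -0.0061] turn -0.005
yaw -0.034
yaw 0.265
yaw 0.272
yaw 0.271
yaw 0.272
s5 [326 213] [150. 139. 119.]
s5 [345 203] [160. 145. 118.]
s5 [364 194] [158. 146. 122.]
s7 [326 213] [150. 139. 120.]
s7 [345 203] [160. 145. 118.]
s7 [364 194] [158. 145. 122.]
```

```bash
python3 -c "
from plant import robot, cams, workorder
print(workorder.close_job())"
```

```text
the job is handed in; nothing more can be done
None
```

I hung all three frames found on the counter under the keeper rod, then turned the sign until it pressed firmly on its stop, and handed the job in at about 45 s. The sign turned about 0.29 rad less than half a turn, which I took to mean it started about 0.29 rad off 0. I didn't confirm that the fish faces the customers, and no verdict came back.

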